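# Reload the spring magazine with two culture dishes

## Task

Load the two small culture dishes into the spring magazine, the blue-lidded one first and the orange-lidded one on top of it: press each flat down on the sprung platform, slide it under the two blue lips until it rests against both steel posts and has pushed the red roller of the switch aside, and let go so that the lips hold it down. Leave the bottle, beaker, marker and stack of large plates where they are.

Things in the scene. Friction and masses are not known exactly. Their poses are not given: they have to be found in the camera images.
- dish_blue: Closed culture dish with a blue lid: a rigid disc 62 mm in diameter, 20 mm high, about 45 g, lying flat on the bench. Pressed down in front of the lips it bears only on its half nearer the posts and can tip a little between the fingers: press a few mm deeper than the lips. Origin: centre of its underside, z up through the lid.
- dish_orange: Same dish with an orange lid, 62 mm in diameter, 20 mm high. Origin: centre of its underside, z up.
- mag_home (a point): Point fixed in the magazine: on the axis of a fully home dish, at the height of the lips' underside, 110 mm above the bench. Axes: z up, x the way dishes are slid home; the mouth is open to -x and both sides (no side walls). White base 150 x 140 mm, 12 mm thick. Once let go, a dish is lifted by the spring until its top is under the lips; friction keeps it home.
- posts (a point): Midpoint between the two upright steel posts, 12 mm in diameter, at x = +28, y = +-24 mm in mag_home's axes, at the lips' height. A dish touching both is fully home, centred on mag_home.
- lips (a point): Midpoint between the two blue lips, on their underside. In mag_home's axes they cover x = +19 to +40 mm at |y| = 10 to 34 mm, 6 mm thick upward; all else over the platform is open. A dish centred at x = -15 mm or less goes down freely in front of them; fingers on the +y and -y sides of a home dish clear them if within x = +-18 mm.
- follower_top (a point): Sprung white platform (follower), always level: centre of the top of its main part, x = -54 to +18, y = +-26 mm in mag_home's axes (a 30 mm wide tongue goes on to x = +31 between the posts). Its top is 15 mm below the lips' underside when empty, 20 mm with one dish loaded, 40 mm with two.
- follower (a joint): How far the platform is pressed down, in m: 0 empty, 0.005 with one dish loaded, 0.025 with two, stop at 0.036. The spring needs about 4 N to start and 0.2 N more for each mm (9 N at 25 mm).
- roller (a point): Red roller, 14 mm in diameter, 8 mm high, on the sprung lever of the yellow limit switch, between the two posts at the level of the topmost loaded dish. The point is the roller's centre. Free, it stands about 10 mm in the way of a home dish.
- roller_lever (a joint): Angle of the switch's lever in rad: 0 free, about 0.21 with a dish fully home at the top level; the switch trips at 0.13 (dish about 4 mm short of home). It takes about 1 N and springs back; a dish let go a little short can be pushed on home by its rim.
- media_bottle: Bystander: amber bottle with blue cap, 86 mm in diameter, 190 mm high; origin at the centre of its base.
- beaker: Bystander: glass beaker, 72 mm in diameter, 70 mm high; origin at the centre of its base.
- plate_stack: Bystander: stack of four large plates, 90 mm in diameter, 58 mm high; origin at the centre of its base.
- marker: Bystander: marker pen lying flat, 130 mm long, 12 mm thick; origin at its middle on the bench, x along the pen.
Mind the look-alikes: they are no part of the job. Several things have the shape of the dish_orange; the one meant has the colours described above. There is more than one size of the dish_blue; the one meant has the size given above.

How it is judged (in metres and radians):
On the way, in this order (a step that is already met when the one before it is completed fails the run):
1. the blue dish alone is home under the lips, flat, let go, with the switch tripped (horizontal distance between dish_blue and mag_home below 0.005 m and angle between dish_blue's own z axis and vertical below 0.1 rad and z of dish_blue in the frame of mag_home between -0.024 and -0.016 m and linear speed of dish_blue below 0.02 m/s and value of joint roller_lever above 0.13 rad and contact force between the fingers and dish_blue below 0.2 N), for 0.2 s.
2. the orange dish is home under the lips on top of the blue one, both let go, with the switch tripped (horizontal distance between each of dish_orange, dish_blue and mag_home below 0.005 m and angle between each of dish_orange, dish_blue's own z axis and vertical below 0.1 rad and z of dish_orange in the frame of mag_home between -0.024 and -0.016 m and linear speed of each of dish_orange, dish_blue below 0.02 m/s and z of dish_blue in the frame of mag_home between -0.044 and -0.036 m and value of joint roller_lever above 0.13 rad and contact force between the fingers and dish_orange below 0.2 N and contact force between the fingers and dish_blue below 0.2 N), for 0.2 s.
At the end, for the whole second after the job is handed in: Both dishes are in the magazine, each within 5 mm of the home axis, flat within 0.10 rad, at rest and released: the orange one directly under the lips (top within 4 mm of their underside), the blue one directly below it (within 4 mm), and the roller lever past 0.13 rad (all of step 2); the robot touches nothing.
It fails at once if the media bottle is moved more than 30 mm or tipped (distance of media_bottle from where it was at the start of the episode above 0.03 m or angle between media_bottle's own z axis and vertical above 0.5 rad).
It fails at once if the beaker is moved more than 30 mm or tipped (distance of beaker from where it was at the start of the episode above 0.03 m or angle between beaker's own z axis and vertical above 0.5 rad).
It fails at once if the stack of plates is moved more than 30 mm or tipped (distance of plate_stack from where it was at the start of the episode above 0.03 m or angle between plate_stack's own z axis and vertical above 0.5 rad).
It fails at once if the marker pen is moved more than 30 mm (distance of marker from where it was at the start of the episode above 0.03 m).
It also fails if it takes over 58 s, if anything falls off the work surface, if the arm or the gripper's body presses on something with over 40 N, if the wrist force passes 120 N, or if a joint passes its speed limit or range.

## Robot

A 6-joint arm with a two-finger parallel gripper is mounted at the origin on the work surface. World frame = base frame: x ahead of the robot, y to its left, z up, the work surface at z = 0. Lengths are in mm, angles in degrees, forces in N, time in s.
With the tool pointing down it reaches from about 300 to 850 mm from the base axis. Payload 4.2 kg.
Tool frame: the origin (TCP) lies on the centre line of the jaws, within the pads' length; the fingertips stand 11 mm ahead of it and the grasp point (between the pads) lies 8 mm behind it; z points along the fingers, y is the direction in which the jaws open and shut (so a half turn about z gives the same grasp; the last joint's range is limited). The gripper opens to 91 mm and grips with 3 to 60 N. Pads are 32 mm wide; open, the fingers measure 118 mm over their backs; the gripper's body (76 mm by 178 mm) begins 60 mm behind the grasp point.
Start: joints at [-68.297, 18.312, 89.639, -0, 72.044, -1.146], TCP at [223.284, -529.893, 224.976] pointing down, gripper open.
Joint ranges: [-177.97, 177.97], [-48.28, 115.42], [12.27, 149.76], [-77.06, 257.06], [2.81, 150.46], [-146.56, 146.56]. Speed limits (degrees/s): [147.25, 147.25, 180, 180, 180, 180].

## Interface

Orientations are given as [roll, pitch, yaw] about the fixed x, y, z axes, in that order (R = Rz(yaw) Ry(pitch) Rx(roll)).
In Python, from workcell import env, grab_frame gives the robot as it stands. The module is installed in compiled form; this text tells all that it offers.
- The arm moves only by the tool arm_command, never from a script. Its argument "series" is one flat list of numbers, 6 for each row, row after row: the shift along the world's x, y, z each as a share of 400 mm, from -1 to 1, then the turn, a rotation vector about the world's x, y, z each as a share of 45 degrees, from -1 to 1. A call has 1 to 20 rows; each row shifts and turns the commanded pose from where the row before left it; what a row does not reach is not made up. A row lasts 1/12 s, in which the tool goes at most 41.7 mm and 7.16 degrees, less where a joint would pass 70% of its speed; a pose out of reach is approached as far as the arm can. A call with a number of a shift or a turn outside -1 to 1 is refused whole. A call with a gripper value outside its range is refused whole. "hand" is the opening, from 0 (shut) to 1 (fully open), set as the call begins (left out, the last holds). The fingers move at their own pace and stop on an object; "newtons" is the grip in N (left out, the last holds). Time passes only in rows, so rows that do not move let the fingers close. It gives the time, the measured TCP pose, the force and the opening at its end, in the units of the state.
- env.state(): the state, without advancing time (a new reading comes with each control period).
- grab_frame(name): name is "side" or "top" or "wrist"; returns a dict with "frame" (420x560x3 uint8, red, green, blue), "intrinsics" (3x3 intrinsics, pixels), "k1" (the pictures are not rectified: a ray, as slopes to the right and down, at radius r is drawn at 1 + k1 r^2 times it, then the intrinsics apply), "R" (3x3) and "t" (3): a world point X has camera coordinates R X + t; the wrist camera has in their place "tool_from_camera" (4x4, takes a point from camera to tool coordinates, whose origin is the TCP and whose axes are the flange's). Camera axes: x right, y down, z forward; pixel columns grow to the right and rows downward; lengths in mm; the calibration is good to about 2 mm. A picture is of the moment at which its call begins: read the wrist's pose just before it. There is no depth.
- env.job_done(): hands the job in, once; it reports no verdict.
The state is a dict: "time_s": time; "qpos": joint angles; "qvel": joint speeds; "effort": joint torques, N m; "ee_pos": TCP position; "ee_rot": TCP orientation; "force": force on the tool from outside, world axes, zero at the start; "torque": the same for the moment, N m; "gripper_width": finger opening in mm.
Only numpy, scipy, OpenCV 4.12 (cv2) and the standard library are available. Lean on these libraries where they do the work, as an engineer would, in place of code of your own. Each camera call takes 0.05 s, during which the arm holds its last target.

## Working session

There is one attempt and no reset: what is moved stays moved. The work goes in short steps, Python scripts to look and compute and a tool call to move; the robot and the scene stay as the last step left them, time stands still between calls to the robot, and variables do not carry over. Pictures are saved under pics/ and viewed, and the job is handed in when it is done.

Besides the shell and the picture viewer there is one more tool, called after "Call:" as name(argument=value, ...), one argument or row to a line, values as JSON. arm_command: Moves the arm, as the interface text tells. Shift numbers are shares of 400 mm and turn numbers shares of 45 degrees, none past 1 either way. Its arguments: {"type":"object","properties":{"series":{"type":"array"},"hand":{"type":"number"},"newtons":{"type":"number"}},"required":["series"]}

```bash
mkdir -p pics; ls
cat > h.py <<'E'
import numpy as np, cv2, pickle
def save(f,n): cv2.imwrite(f'pics/{n}.png', f['frame'][:,:,::-1])
def undist(f,uv):
    K=np.array(f['intrinsics']);k=f['k1']
    p=np.array(uv,float).reshape(-1,1,2)
    return cv2.undistortPoints(p,K,np.array([k,0,0,0.])).reshape(-1,2)
def ray(f,uv):
    d=np.c_[undist(f,uv),np.ones(len(np.array(uv).reshape(-1,2)))]
    R=np.array(f['R']);t=np.array(f['t'])
    return -R.T@t, d@R
def plane(f,uv,z):
    o,d=ray(f,uv); return o+d*((z-o[2])/d[:,2])[:,None]
def proj(f,X):
    R=np.array(f['R']);t=np.array(f['t'])
    return cv2.projectPoints(np.array(X,float).reshape(-1,1,3),cv2.Rodrigues(R)[0],t,np.array(f['intrinsics']),np.array([f['k1'],0,0,0.]))[0].reshape(-1,2)
E
python3 - <<'E'
from workcell import env, grab_frame
from h import *
print(env.state())
for n in ['side','top']:
    f=grab_frame(n); save(f,n+'0'); pickle.dump(f,open(n+'.pkl','wb')); print(f['intrinsics'],f['k1'],-np.array(f['R']).T@f['t'],f['R'])
E
```

```text
pics
{'time_s': 0.0, 'qpos': array([-6.82965753e+01,  1.83494654e+01,  8.97067496e+01, -5.02098896e-04,
        7.20419337e+01, -1.14526246e+00]), 'qvel': array([ 0.07923288,  0.02590495, -0.04493011, -0.00709157,  0.05551155,
        0.04426064]), 'effort': array([-1.84327262e-03, -4.12468743e+01, -2.31974906e+01,  7.23234541e-02,
        4.54866921e-02, -1.40999095e-04]), 'ee_pos': array([ 223.0977295 , -529.43193353,  224.13973299]), 'ee_rot': array([-1.79901861e+02, -1.48444658e-03,  2.28488411e+01]), 'force': array([-0.10315142,  0.91397732, -0.19252843]), 'torque': array([ 0.01976431, -0.0379333 , -0.05483733]), 'gripper_width': 91.24785435419453}
[[501.28946125   0.         272.25966924]
 [  0.         501.28946125 218.38645153]
 [  0.           0.           1.        ]] -0.11916884987819731 [  514.28848337 -1114.96926757   832.54329417] [[ 0.99853614 -0.05401722 -0.00277822]
 [-0.03193597 -0.54734008 -0.83630074]
 [ 0.04365401  0.83516524 -0.54826394]]
[[398.03400659   0.         277.1090858 ]
 [  0.         398.03400659 208.7760638 ]
 [  0.           0.           1.        ]] 0.04090730710698574 [ 353.7510927     8.43752942 1075.17250081] [[-0.13611182 -0.99066803 -0.00710109]
 [-0.96437438  0.13413363 -0.22801366]
 [ 0.22683834 -0.02418725 -0.97363204]]
```

View pics/side0.png

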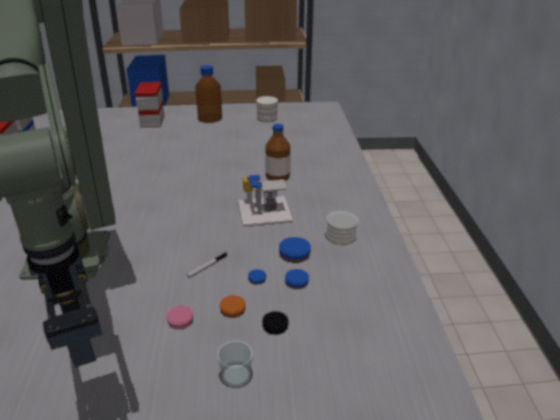

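View pics/top0.png

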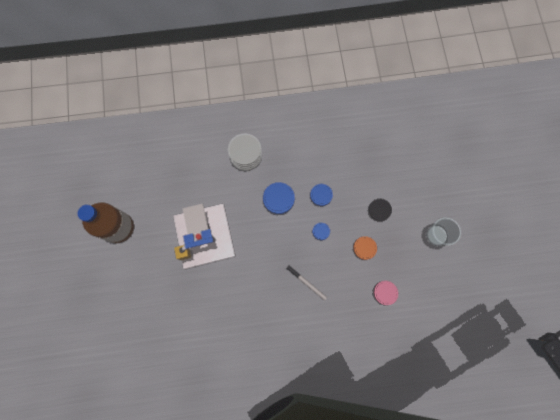

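Run:
```python
from h import *
for n in ['top','side']:
    f=pickle.load(open(n+'.pkl','rb')); im=f['frame']; hsv=cv2.cvtColor(im,cv2.COLOR_RGB2HSV)
    for nm,lo,hi in [('blue',(105,150,60),(125,255,255)),('orange',(5,180,90),(14,255,255)),('red',(0,150,90),(4,255,255)),('yellow',(15,150,90),(30,255,255)),('pink',(165,100,100),(179,255,255))]:
        m=cv2.inRange(hsv,lo,hi)
        c,l,s,ce=cv2.connectedComponentsWithStats(m)
        for i in range(1,c):
            if s[i,4]>8:
                cs,_=cv2.findContours((l==i).astype(np.uint8),0,2)
                pts=max(cs,key=len).reshape(-1,2)
                P=plane(f,pts,20)
                (cx,cy),r=cv2.minEnclosingCircle(P[:,:2].astype(np.float32))
                print(n,nm,s[i],ce[i].round(1),'z20 c',round(cx,1),round(cy,1),'d',round(2*r,1), plane(f,ce[i],110)[0].round(1))
    crop=im[170:290,150:260] if n=='top' else im[160:240,220:320]
    cv2.imwrite(f'pics/{n}crop.png',cv2.resize(crop,None,fx=6,fy=6,interpolation=cv2.INTER_CUBIC)[:, :,::-1][:600*10])
```

```text
top blue [ 78 206  17  15 190] [ 85.8 212.7] z20 c 660.0 495.1 d 43.3 [633.9 453.9 110. ]
top yellow [176 248  11  10  47] [180.  253.5] z20 c 519.4 250.7 d 33.3 [500.8 232.8 110. ]
side blue [ 127   56   41   49 1043] [146.8  72.6] z20 c -15.6 1557.2 d 853.3 [  28.8 1321.4  110. ]
side blue [201  66  11   9  88] [206.3  69.9] z20 c 293.7 1639.6 d 161.9 [ 319.8 1334.6  110. ]
side blue [ 26 122   7   8  22] [ 28.6 125.7] z20 c -436.6 920.0 d 79.6 [-332.   691.9  110. ]
side blue [274 125   8   6  46] [277.5 127.4] z20 c 637.4 802.9 d 58.1 [623.7 590.4 110. ]
side blue [250 176  11  11  84] [254.5 181.1] z20 c 531.8 354.3 d 76.2 [530.1 190.4 110. ]
side blue [280 238  30  21 527] [294.4 248.1] z20 c 630.4 -26.1 d 96.3 [ 618.1 -148.   110. ]
side blue [249 270  16  13 162] [256.6 275.9] z20 c 524.4 -138.8 d 47.5 [ 524.1 -247.2  110. ]
side blue [286 270  22  17 303] [296.5 277.8] z20 c 624.9 -151.4 d 64.0 [ 612.8 -258.6  110. ]
side orange [221 297  23  18 333] [232.2 305.4] z20 c 465.3 -242.9 d 60.0 [ 470.6 -340.1  110. ]
side red [137  84  23  10 186] [148.3  88.6] z20 c 20.9 1350.9 d 168.3 [  75.6 1074.3  110. ]
side red [  0 122   7   8  41] [  2.4 124.7] z20 c -574.8 937.5 d 92.4 [-449.1  716.8  110. ]
side yellow [244 178   5   6  22] [245.5 180.6] z20 c 502.0 359.1 d 36.5 [503.3 194.8 110. ]
side yellow [244 186   4   5  11] [245.6 187.5] z20 c 499.3 308.7 d 26.7 [503.4 153.9 110. ]
side pink [136  82  24  11  43] [146.3  84.7] z20 c 11.3 1375.6 d 172.1 [  57.2 1131.7  110. ]
side pink [168 307  24  20 361] [179.3 316.2] z20 c 343.5 -274.0 d 62.0 [ 362.8 -367.   110. ]
```

Run:
```python
from h import *
f=pickle.load(open('top.pkl','rb')); im=f['frame']; hsv=cv2.cvtColor(im,cv2.COLOR_RGB2HSV)
for u,v in [(321,195),(321,232),(279,198),(365,248),(198,238),(205,238),(181,252),(195,217),(380,210)]: print(u,v,im[v,u],hsv[v,u])
```

```text
321 195 [ 71  99 163] [111 144 163]
321 232 [ 76 105 167] [110 139 167]
279 198 [ 69  99 162] [110 146 162]
365 248 [179 110  72] [ 11 152 179]
198 238 [154  69  70] [  0 141 154]
205 238 [ 72  95 150] [111 133 150]
181 252 [98 86 71] [17 70 98]
195 217 [173 165 162] [  8  16 173]
380 210 [58 56 58] [150   9  58]
```

View pics/topcrop.png

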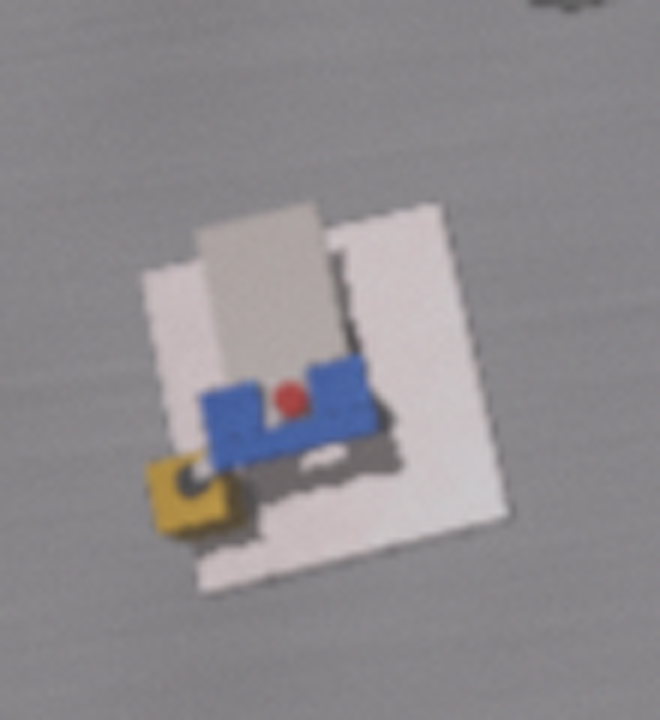

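View pics/sidecrop.png

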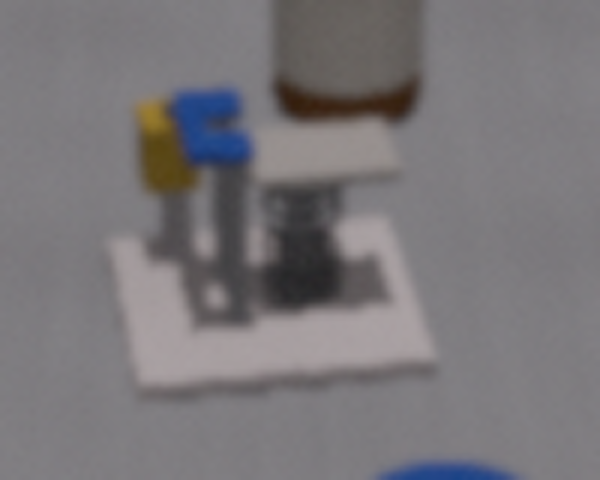

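Run:
```python
from h import *
for n in ['top','side']:
    f=pickle.load(open(n+'.pkl','rb')); im=f['frame']; hsv=cv2.cvtColor(im,cv2.COLOR_RGB2HSV)
    S=90 if n=='top' else 140
    for nm,lo,hi,z in [('blue',(105,S,60),(125,255,255),20),('orange',(5,S,90),(14,255,255),20),('red',(0,S,90),(4,255,255),99)]:
        m=cv2.inRange(hsv,lo,hi)
        c,l,s,ce=cv2.connectedComponentsWithStats(m)
        for i in range(1,c):
            if s[i,4]>12 and s[i,1]>110:
                # subpixel via contour on soft? use area in plane and ellipse
                cs,_=cv2.findContours((l==i).astype(np.uint8),0,1)
                pts=max(cs,key=len).reshape(-1,2)
                P=plane(f,pts,z); 
                A=cv2.contourArea(plane(f,max(cs,key=len).reshape(-1,2),z)[:,:2].astype(np.float32))
                C=plane(f,ce[i],z)[0]
                # pixel-area based diameter
                e=plane(f,[ce[i],ce[i]+[1,0],ce[i]+[0,1]],z); J=abs(np.cross((e[1]-e[0])[:2],(e[2]-e[0])[:2]))
                print(n,nm,s[i],ce[i].round(1),'C',C.round(1),'eqd',round(2*np.sqrt(s[i,4]*J/np.pi),1))
# magazine in top
f=pickle.load(open('top.pkl','rb'))
o=np.array([150,170])
def cv(p): return np.array(p,float)/6+o-0.5+1/12
base=cv([[143,272],[437,205],[508,515],[203,592]]); B=plane(f,base,12); print('base',B.round(1),B.mean(0).round(1),np.linalg.norm(B-np.roll(B,-1,0),axis=1))
lip=cv([[202,394],[358,357],[378,430],[215,470]]); L=plane(f,lip,116); print('lip',L.round(1),L.mean(0).round(1),np.linalg.norm(L-np.roll(L,-1,0),axis=1))
fo=cv([[197,232],[318,204]]); F=plane(f,fo,95);print('fol',F.round(1),F.mean(0))
print('red',plane(f,cv([[291,400]]),99))
```

```text
top blue [263 183  32  31 781] [278.3 197.8] C [629.8 -25.3  20. ] eqd 87.8
top blue [310 184  23  22 386] [320.9 194.4] C [ 623.1 -142.3   20. ] eqd 61.8
top blue [ 78 205  19  17 244] [ 86.6 212.8] C [659.5 493.4  20. ] eqd 47.8
top blue [312 223  18  17 232] [320.7 230.9] C [ 523.  -125.4   20. ] eqd 46.4
top blue [184 229  29  19 285] [198.  239.1] C [546.3 203.1  20. ] eqd 51.1
top orange [354 237  23  23 425] [364.9 247.6] C [ 462.7 -234.    20. ] eqd 61.6
top red [196 234   4   5  17] [197.6 235.9] C [540.  188.8  99. ] eqd 11.6
side blue [ 24 122   9   8  28] [ 28.4 125.9] C [-437.5  915.2   20. ] eqd 43.1
side blue [273 124   9   7  48] [277.4 127.3] C [637.  803.6  20. ] eqd 51.2
side blue [250 176  11  11  88] [254.5 181.1] C [531.9 353.1  20. ] eqd 50.7
side blue [280 238  30  22 542] [294.3 248.1] C [630.8 -27.7  20. ] eqd 92.1
side blue [249 270  16  13 167] [256.6 275.8] C [ 525.2 -138.7   20. ] eqd 45.8
side blue [286 270  22  17 314] [296.5 277.8] C [ 624.9 -152.1   20. ] eqd 62.3
side orange [273 138   9  12  68] [277.4 143.9] C [627.  642.3  20. ] eqd 54.9
side orange [221 296  24  19 366] [232.3 304.9] C [ 465.3 -242.    20. ] eqd 61.1
side red [  0 122   7   8  41] [  2.4 124.7] C [-463.7  744.7   99. ] eqd 48.5
base [[623.4 264.9  12. ]
 [636.3 129.2  12. ]
 [490.5 112.8  12. ]
 [475.4 249.7  12. ]] [556.4 189.1  12. ] [136.30263817 146.65695444 137.7490036  148.74327426]
lip [[543.1 220.  116. ]
 [549.6 155.9 116. ]
 [518.6 150.8 116. ]
 [511.5 217.4 116. ]] [530.7 186.  116. ] [64.41358805 31.39686004 66.92107468 31.73390664]
fol [[616.5 221.1  95. ]
 [621.6 169.5  95. ]] [619.00757248 195.28326781  95.        ]
red [[538.88830617 187.66633186  99.        ]]<stdin>:17: DeprecationWarning: Arrays of 2-dimensional vectors are deprecated. Use arrays of 3-dimensional vectors instead. (deprecated in NumPy 2.0)
```

Call:
arm_command(
  series=[0.03,0.03,-0.004,0,0,-0.0236,0.0625,0.0606,-0.007,0,0,-0.0236,0.0625,0.0606,-0.007,0,0,-0.0236,0.0625,0.0606,-0.007,0,0,-0.0236,0.0625,0.0606,-0.007,0,0,-0.0236,0.0625,0.0606,-0.007,0,0,-0.0236,0.0625,0.0606,-0.007,0,0,-0.0236,0.0625,0.0606,-0.007,0,0,-0.0236,0.0625,0.0606,-0.007,0,0,-0.0236,0.0625,0.0606,-0.007,0,0,-0.0236,0.0625,0.0606,-0.007,0,0,-0.0236,0.0625,0.0606,-0.007,0,0,-0.0236,0.0625,0.0606,-0.007,0,0,-0.0236,0.0625,0.0606,-0.007,0,0,-0.0236,0.0625,0.0606,-0.007,0,0,-0.0236,0.0625,0.0606,-0.007,0,0,-0.0236,0.0325,0.0306,-0.004,0,0,0,0,0,0,0,0,0,0,0,0,0,0,0],
  hand=1,
  newtons=40,
)

```text
time_s: 1.68
ee_pos: [623.0, -141.7, 178.9]
ee_rot: [180.0, 0.1, 6.0]
force: [0.4, -0.3, -1.1]
gripper_width: 91.4
```

```bash
cat >> h.py <<'E'
from scipy.spatial.transform import Rotation as Ro
def wrist(grab_frame,env,name):
    s=env.state(); f=dict(grab_frame('wrist')); save(f,name)
    T=np.eye(4);T[:3,:3]=Ro.from_euler('xyz',s['ee_rot'],degrees=True).as_matrix();T[:3,3]=s['ee_pos']
    W=T@np.array(f['tool_from_camera']); f['R']=W[:3,:3].T; f['t']=-W[:3,:3].T@W[:3,3]
    f['state']=s; return f
def blob(f,lo,hi,zs,amin=30):
    hsv=cv2.cvtColor(f['frame'],cv2.COLOR_RGB2HSV)
    c,l,s,ce=cv2.connectedComponentsWithStats(cv2.inRange(hsv,lo,hi))
    for i in range(1,c):
        if s[i,4]>amin:
            cs,_=cv2.findContours((l==i).astype(np.uint8),0,1); pts=max(cs,key=len).reshape(-1,2)
            for z in zs:
                P=plane(f,pts,z)[:,:2].astype(np.float32); (cx,cy),r=cv2.minEnclosingCircle(P)
                e=cv2.fitEllipse(P) if len(P)>5 else None
                print(s[i],'z',z,'cen',round(cx,1),round(cy,1),'d',round(2*r,1),'ell',np.round(e[0],1),np.round(e[1],1))
E
python3 - <<'E'
from workcell import env, grab_frame
from h import *
f=wrist(grab_frame,env,'w1'); s=f['state'];print(s['time_s'],s['ee_pos'],s['ee_rot'],s['force'],s['qpos'])
print(f['tool_from_camera'],f['intrinsics'])
blob(f,(100,90,50),(125,255,255),[20])
E
```

```text
1.6833 [ 622.98029877 -141.74726817  178.94327315] [1.79987964e+02 1.25122063e-01 5.96866688e+00] [ 0.38501695 -0.26386677 -1.14330259] [-1.38224012e+01  2.58045363e+01  8.46719250e+01 -5.72686813e-02
  6.96372044e+01  7.02288994e+01]
[[-8.31259442e-04 -9.59192910e-01 -2.82751252e-01  8.01512485e+01]
 [ 9.99999654e-01 -7.85859312e-04 -2.73981013e-04  3.48775567e-01]
 [ 4.05979407e-05 -2.82751382e-01  9.59193231e-01 -1.59584436e+02]
 [ 0.00000000e+00  0.00000000e+00  0.00000000e+00  1.00000000e+00]] [[296.01166661   0.         278.08884315]
 [  0.         296.01166661 207.77842163]
 [  0.           0.           1.        ]]
[ 132  137   84   81 5253] z 20 cen 630.9 -26.1 d 93.0 ell [631.  -25.8] [87.8 91.8]
[ 253  164   56   55 2399] z 20 cen 627.3 -144.7 d 62.5 ell [ 627.2 -144.5] [60.5 61.2]
[ 239  250   39   33 1037] z 20 cen 531.0 -127.7 d 48.9 ell [ 532.8 -127.8] [43.5 46.9]
```

View pics/w1.png

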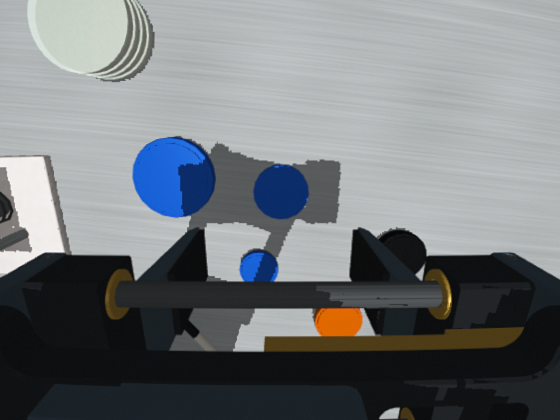

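Call:
arm_command(
  series=[0.004,-0.003,-0.04,0,0,0,0.0035,-0.003,-0.07,0,0,0,0,0,-0.07,0,0,0,0,0,-0.07,0,0,0,0,0,-0.07,0,0,0,0,0,-0.05,0,0,0,0,0,-0.03,0,0,0,0,0,-0.0125,0,0,0,0,0,0,0,0,0,0,0,0,0,0,0],
)

```text
time_s: 2.57
ee_pos: [626.8, -145.3, 16.0]
ee_rot: [180.0, -0.1, 5.8]
force: [0.2, -0.4, -0.2]
gripper_width: 91.1
```

Run:
```python
from workcell import env, grab_frame
from h import *
f=wrist(grab_frame,env,'w2'); s=f['state'];print(s['time_s'],s['ee_pos'],s['ee_rot'],s['force'],s['qpos'])
blob(f,(100,90,50),(125,255,255),[20],200)
```

```text
2.5667 [ 626.82979951 -145.26733701   15.959887  ] [ 1.79950178e+02 -1.02777478e-01  5.81632207e+00] [ 0.21286527 -0.41636751 -0.21747964] [-1.40659927e+01  3.48066835e+01  9.48633187e+01 -1.54833598e-02
  5.02164038e+01  7.01276257e+01]
[    0   160   154   121 13221] z 20 cen 631.4 -25.1 d 99.1 ell [640.9 -25.9] [ 68.7 100.7]
[ 224  209  105   73 6347] z 20 cen 629.2 -144.4 d 62.3 ell [ 635.2 -143.7] [47.4 63.6]
```

View pics/w2.png

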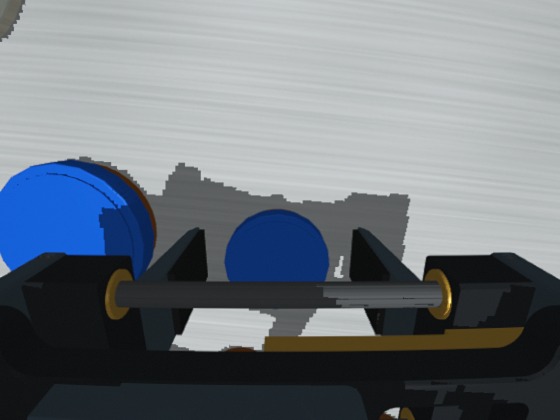

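Call:
arm_command(
  series=[0.005,0.001,-0.003,0,0,0,0,0,0,0,0,0],
)

```text
time_s: 2.78
ee_pos: [629.4, -144.2, 14.8]
ee_rot: [179.9, -0.1, 5.9]
force: [0.2, -0.2, -0.0]
gripper_width: 91.4
```

Call:
arm_command(
  series=[0,0,0,0,0,0,0,0,0,0,0,0,0,0,0,0,0,0,0,0,0,0,0,0,0,0,0,0,0,0,0,0,0,0,0,0,0,0,0,0,0,0],
  hand=0,
  newtons=40,
)

```text
time_s: 3.37
ee_pos: [628.3, -144.0, 13.6]
ee_rot: [180.0, 0.0, 5.9]
force: [-0.6, -0.0, 1.0]
gripper_width: 61.2
```

Call:
arm_command(
  series=[0,0,0.03,0,0,0,0,0,0.08,0,0,0,0,0,0.08,0,0,0,0,0,0.08,0,0,0,0,0,0.06,0,0,0,0,0.03,0.035,0,0,0,-0.006,0.075,0,0,0,0,-0.006,0.075,0,0,0,0,-0.006,0.075,0,0,0,0,-0.006,0.075,0,0,0,0,-0.006,0.075,0,0,0,0,-0.006,0.075,0,0,0,0,-0.006,0.075,0,0,0,0,-0.006,0.075,0,0,0,0,-0.006,0.075,0,0,0,0,-0.0035,0.075,0,0,0,0,0,0.04,0,0,0,0,0,0.025,0,0,0,0,0,0,0,0,0,0,0,0,0,0,0,0],
)

```text
time_s: 5.03
ee_pos: [605.4, 193.2, 159.7]
ee_rot: [179.9, 0.0, 5.9]
force: [0.7, -0.7, -0.7]
gripper_width: 61.0
```

Run:
```python
from workcell import env, grab_frame
from h import *
f=wrist(grab_frame,env,'w3'); s=f['state'];print(s['time_s'],s['ee_pos'],s['ee_rot'],s['force'],s['qpos'],s['gripper_width'])
pickle.dump(f,open('w3.pkl','wb'))
blob(f,(100,90,50),(125,255,255),[s['ee_pos'][2]+6,116],100)
blob(f,(0,90,80),(5,255,255),[99],20)
for n in ['top','side']:
    g=grab_frame(n); save(g,n+'3'); pickle.dump(g,open(n+'3.pkl','wb'))
```

```text
5.0333 [605.38841804 193.19060893 159.66132413] [1.79937364e+02 6.40005265e-03 5.87413908e+00] [ 0.72521525 -0.72773635 -0.7421285 ] [ 1.66927304e+01  2.62523176e+01  8.68402451e+01 -6.55668295e-02
  6.69254939e+01  1.00844295e+02] 61.023855235201744
[ 441  156   88   82 5576] z 165.66132412632143 cen 657.3 84.2 d 50.2 ell [657.4  84. ] [45.3 50.1]
[ 441  156   88   82 5576] z 116 cen 648.3 46.3 d 66.5 ell [648.4  46. ] [59.9 66.3]
[ 225  213  107   69 6028] z 165.66132412632143 cen 606.3 193.0 d 62.4 ell [613.5 193.8] [44.6 64.3]
[ 225  213  107   69 6028] z 116 cen 580.7 190.4 d 82.6 ell [590.3 191.4] [59.  85.1]
[ 236  308   84   28 2190] z 165.66132412632143 cen 567.3 189.5 d 54.2 ell [567.4 189.5] [22.1 65.8]
[ 236  308   84   28 2190] z 116 cen 529.2 185.7 d 71.7 ell [529.3 185.7] [29.3 87.1]
```

View pics/w3.png

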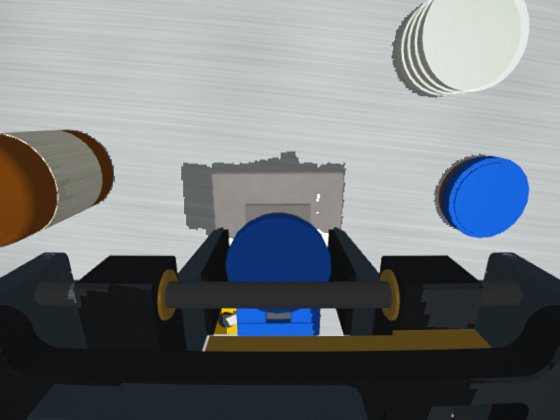

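View pics/side3.png

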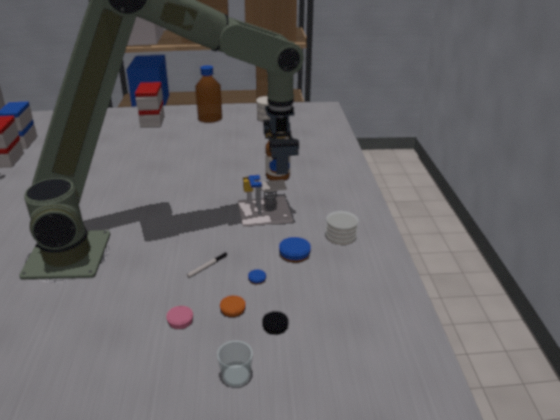

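Run:
```python
from h import *
f=pickle.load(open('w3.pkl','rb'))
print(f['frame'][195:212,280].tolist())
im=f['frame']
cv2.imwrite('pics/w3c.png',cv2.resize(im[150:345,170:380],None,fx=3.5,fy=3,interpolation=cv2.INTER_CUBIC)[:,:,::-1])
print(plane(f,[[244.5,204.5],[310.5,204.5]],95), plane(f,[[212,172],[343,172.5]],12))
```

```text
[[149, 144, 142], [148, 144, 142], [150, 145, 143], [148, 144, 141], [149, 144, 142], [148, 144, 141], [148, 145, 142], [146, 142, 139], [130, 128, 124], [109, 107, 103], [109, 108, 103], [120, 119, 113], [124, 123, 116], [124, 123, 116], [125, 124, 117], [125, 123, 117], [125, 122, 115]]
[[619.39314187 220.86480881  95.        ]
 [624.65493021 169.1471121   95.        ]] [[626.91773981 264.54463114  12.        ]
 [640.30195057 127.91003709  12.        ]]
```

View pics/w3c.png

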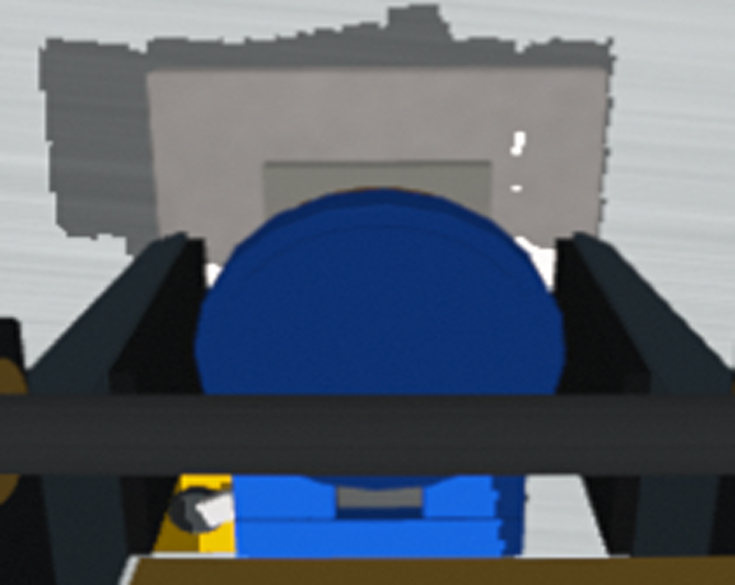

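Run:
```python
from h import *
f=pickle.load(open('side3.pkl','rb'));g=pickle.load(open('top3.pkl','rb'))
cv2.imwrite('pics/s3c.png',cv2.resize(f['frame'][130:230,225:325],None,fx=6,fy=6,interpolation=cv2.INTER_CUBIC)[:,:,::-1])
cv2.imwrite('pics/t3c.png',cv2.resize(g['frame'][130:290,130:290],None,fx=3.7,fy=3.7,interpolation=cv2.INTER_CUBIC)[:,:,::-1])
f0=pickle.load(open('side.pkl','rb'))
print('predicted follower corners side', proj(f0,[[616.5,221.1,95],[621.6,169.5,95]]))
H=np.array([565.2,189.9]);xh=np.array([-.9947,-.1028]);yh=np.array([.1028,-.9947])
for x,y,z,n in [(-54,26,95,'fol'),(-54,-26,95,'fol'),(19,34,116,'lip'),(19,10,116,'lip'),(19,-34,116,'lip'),(40,34,116,'lip')]:
    print(n,proj(f0,[[*(H+x*xh+y*yh),z]]))
for dx in (-5,0): print('dish rim cols', [proj(f,[[605.4+dx+c,193.2,z]]).round(1).tolist() for c in (-31,31) for z in (146,166)])
```

```text
predicted follower corners side [[282.75314398 179.70459461]
 [285.7236831  188.07026603]]
fol [[285.71685907 188.0554595 ]]
fol [[282.66324918 179.67318683]]
lip [[261.54357541 185.13756917]]
lip [[260.41391103 181.17622721]]
lip [[258.42124189 174.18845494]]
lip [[254.36629712 185.71603856]]
dish rim cols [[[267.6, 169.5]], [[267.5, 163.4]], [[288.6, 168.9]], [[288.7, 162.9]]]
dish rim cols [[[269.3, 169.5]], [[269.2, 163.4]], [[290.3, 168.9]], [[290.4, 162.8]]]
```

View pics/s3c.png

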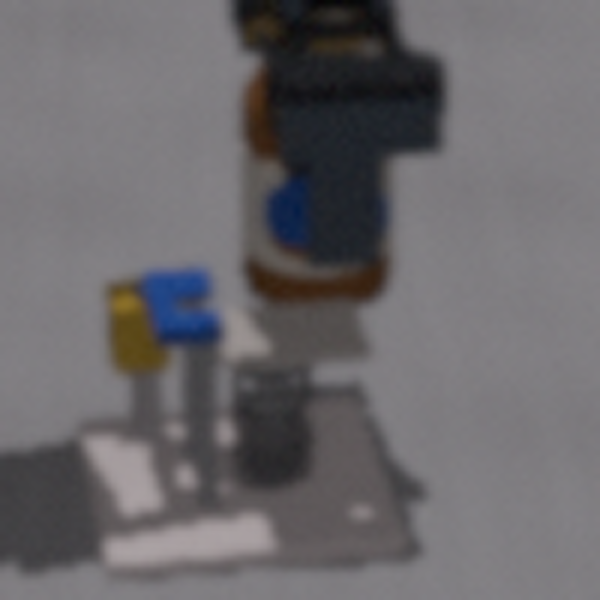

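View pics/t3c.png

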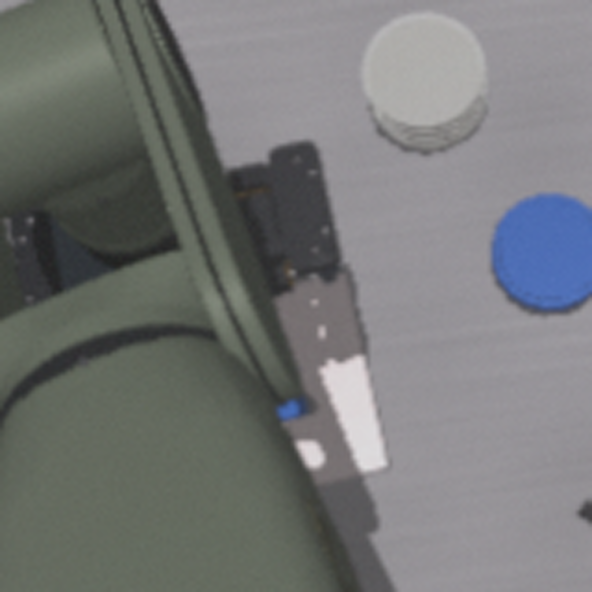

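Call:
arm_command(
  series=[-0.0255,-0.002,-0.02,0,0,0,-0.0255,-0.0025,-0.03,0,0,0,0,0,-0.03,0,0,0,0,0,-0.03,0,0,0,0,0,-0.015,0,0,0,0,0,-0.01,0,0,0,0,0,-0.005,0,0,0,0,0,-0.005,0,0,0,0,0,-0.005,0,0,0,0,0,0,0,0,0,0,0,0,0,0,0],
)

```text
time_s: 6.1
ee_pos: [585.3, 191.7, 100.4]
ee_rot: [180.0, -0.1, 5.9]
force: [-1.8, -3.7, 5.0]
gripper_width: 61.5
```

Run:
```python
from workcell import env, grab_frame
from h import *
f=wrist(grab_frame,env,'w4'); s=f['state'];print(s['time_s'],s['ee_pos'],s['ee_rot'],s['force'],s['gripper_width'])
blob(f,(100,90,50),(125,255,255),[s['ee_pos'][2]+6],500)
g=grab_frame('side'); cv2.imwrite('pics/s4c.png',cv2.resize(g['frame'][130:230,225:325],None,fx=6,fy=6,interpolation=cv2.INTER_CUBIC)[:,:,::-1])
```

```text
6.1 [585.34660317 191.73813752 100.37601481] [ 1.79959120e+02 -6.83830072e-02  5.86565939e+00] [-1.80711482 -3.67897551  4.97463194] 61.466775053008924
[ 480  141   80  101 6710] z 106.37601480770297 cen 641.2 56.2 d 62.8 ell [641.6  60.1] [47.7 62.2]
[ 225  213  107   69 6045] z 106.37601480770297 cen 586.3 191.7 d 62.3 ell [593.5 192.3] [44.4 64.5]
```

View pics/w4.png

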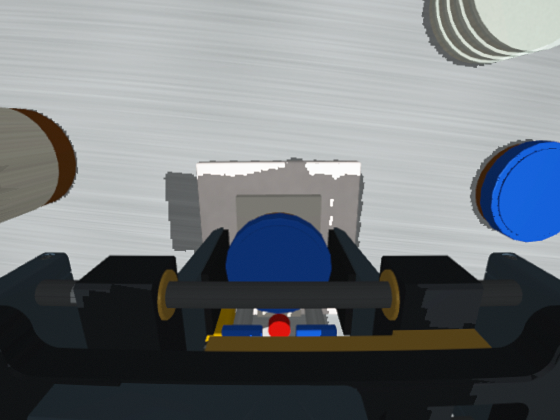

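View pics/s4c.png

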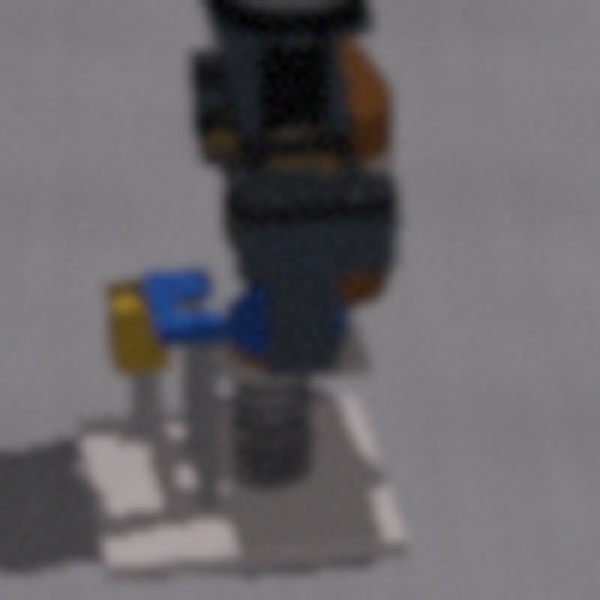

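Call:
arm_command(
  series=[0,0,-0.005,0,0,0,0,0,-0.0025,0,0,0,0,0,0,0,0,0,-0.006,-0.0006,0,0,0,0,-0.006,-0.0006,0,0,0,0,-0.006,-0.0006,0,0,0,0,-0.006,-0.0006,0,0,0,0,-0.006,-0.0006,0,0,0,0,-0.005,-0.0006,0,0,0,0,-0.005,-0.0006,0,0,0,0,0,0,0,0,0,0],
)

```text
time_s: 7.12
ee_pos: [573.1, 191.9, 99.1]
ee_rot: [-179.9, -0.6, 5.9]
force: [3.5, 0.2, 6.2]
gripper_width: 60.7
```

Run:
```python
from workcell import env, grab_frame
from h import *
f=wrist(grab_frame,env,'w5'); s=f['state'];print(s['time_s'],s['ee_pos'],s['ee_rot'],s['force'],s['gripper_width'])
blob(f,(100,90,50),(125,255,255),[s['ee_pos'][2]+6],500)
g=grab_frame('side'); cv2.imwrite('pics/s5c.png',cv2.resize(g['frame'][130:230,225:325],None,fx=6,fy=6,interpolation=cv2.INTER_CUBIC)[:,:,::-1])
```

```text
7.1167 [573.09784061 191.94418923  99.06937322] [-179.86755584   -0.64284381    5.87019869] [3.49288498 0.1811466  6.23520104] 60.70637692326886
[ 486  127   74  104 6357] z 105.06937321580246 cen 635.9 55.9 d 62.0 ell [636.   60.8] [44.4 62.5]
[ 225  213  107   69 6060] z 105.06937321580246 cen 574.0 191.9 d 62.3 ell [581.2 192.5] [44.3 64.5]
[ 222  308  119   29 2460] z 105.06937321580246 cen 533.4 185.7 d 73.8 ell [535.1 185.7] [21.3 93.5]
```

View pics/w5.png

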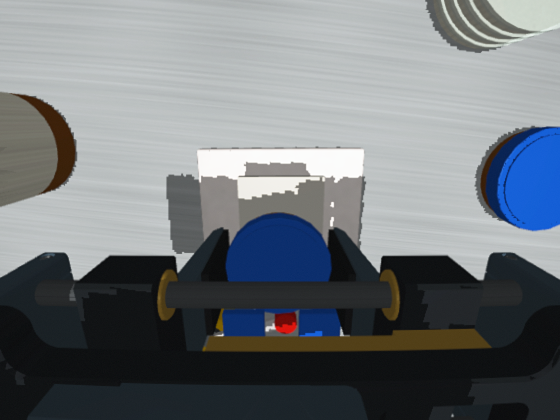

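View pics/s5c.png

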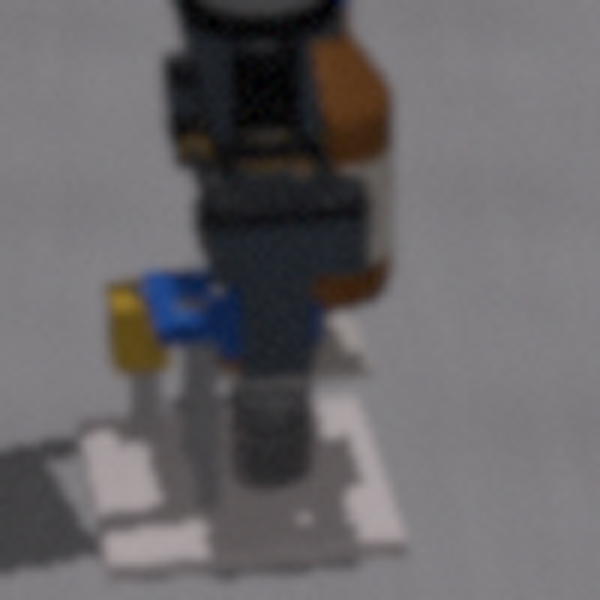

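Run:
```python
from workcell import env, grab_frame
from h import *
f=wrist(grab_frame,env,'w6'); s=f['state'];print(s['time_s'],s['ee_pos'],s['ee_rot'],s['force'],s['torque'],s['gripper_width'])
pickle.dump(f,open('w6.pkl','wb'))
cv2.imwrite('pics/w6c.png',cv2.resize(f['frame'][200:345,190:370],None,fx=4,fy=4,interpolation=cv2.INTER_CUBIC)[:,:,::-1])
H=np.array([568,190.2]);xh=np.array([-.9947,-.1028]);yh=np.array([.1028,-.9947])
for n,x,y,z in [('lipfront in',19,10,116),('lipfront in',19,-10,116),('out',19,34,116),('out',19,-34,116),('out lower',19,34,110),('roller free',28,0,104),('post',28,24,110)]:
    print(n,proj(f,[[*(H+x*xh+y*yh),z]]).round(1))
blob(f,(0,90,80),(5,255,255),[104],20)
```

```text
7.2167 [573.08129425 191.95369913  99.00780393] [-179.86822423   -0.62032037    5.86751035] [3.66453317 0.48383663 5.60990399] [-0.01916784 -0.59427633  0.04677   ] 61.0628541502385
lipfront in [[297.5 313.6]]
lipfront in [[262.  313.6]]
out [[339.9 313.4]]
out [[219.6 313.4]]
out lower [[337.9 307.2]]
roller free [[279.7 314.2]]
post [[320.2 320.3]]
[274 313  23  21 401] z 104 cen 534.9 182.9 d 17.2 ell [534.2 183.1] [14.4 15.4]
```

View pics/w6c.png

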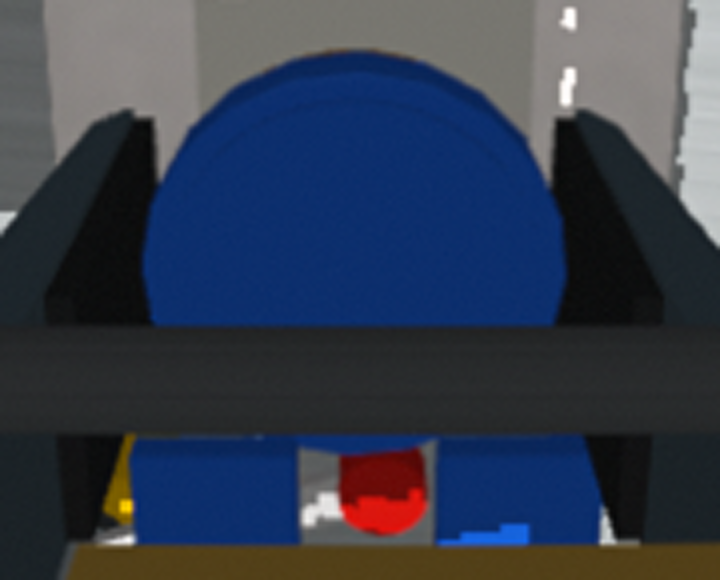

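Run:
```python
from h import *
f=pickle.load(open('w6.pkl','rb'))
H=np.array([568,190.2]);xh=np.array([-.9947,-.1028])
for z in (105,107,110): print(z,[(x,proj(f,[[*(H+x*xh),z]])[0].round(1).tolist()) for x in (10,14,18,22,26)])
print(plane(f,[[280,251],[280,313.7],[280,212.5]],105),plane(f,[[258,312.5]],116),plane(f,[[258,309.3]],110))
```

```text
105 [(10, [279.7, 289.2]), (14, [279.7, 295.1]), (18, [279.7, 301.0]), (22, [279.7, 306.7]), (26, [279.7, 312.4])]
107 [(10, [279.7, 291.0]), (14, [279.7, 297.0]), (18, [279.7, 302.9]), (22, [279.7, 308.7]), (26, [279.7, 314.4])]
110 [(10, [279.7, 293.8]), (14, [279.7, 299.9]), (18, [279.7, 305.9]), (22, [279.7, 311.8]), (26, [279.7, 317.6])]
[[582.44100157 191.52706497 105.        ]
 [541.2451653  187.24820039 105.        ]
 [605.07985619 193.876369   105.        ]] [[548.56851959 200.5136538  116.        ]] [[546.457992  200.7435184 110.       ]]
```

Call:
arm_command(
  series=[0,0,-0.004,0,0,0,-0.005,-0.0005,0,0,0,0,-0.005,-0.0005,0,0,0,0,-0.005,-0.0005,0,0,0,0,0,0,0,0,0,0,0,0,0,0,0,0],
)

```text
time_s: 7.77
ee_pos: [570.5, 191.7, 97.9]
ee_rot: [-179.8, -1.1, 5.9]
force: [10.6, 1.0, 2.1]
gripper_width: 61.4
```

Run:
```python
from workcell import env, grab_frame
from h import *
f=wrist(grab_frame,env,'w7'); s=f['state'];print(s['time_s'],s['ee_pos'],s['ee_rot'],s['force'],s['torque'],s['gripper_width'])
pickle.dump(f,open('w7.pkl','wb'))
cv2.imwrite('pics/w7c.png',cv2.resize(f['frame'][200:345,190:370],None,fx=4,fy=4,interpolation=cv2.INTER_CUBIC)[:,:,::-1])
blob(f,(0,90,80),(5,255,255),[104],20)
```

```text
7.7667 [570.50753508 191.67078267  97.87726196] [-179.84656834   -1.06503179    5.86114115] [10.56513447  1.00398487  2.11461339] [-0.01802879 -1.92780933 -0.1098268 ] 61.355981686571155
[276 312  22  23 421] z 104 cen 533.0 181.8 d 17.8 ell [532.5 182.2] [14.3 16. ]
```

View pics/w7c.png

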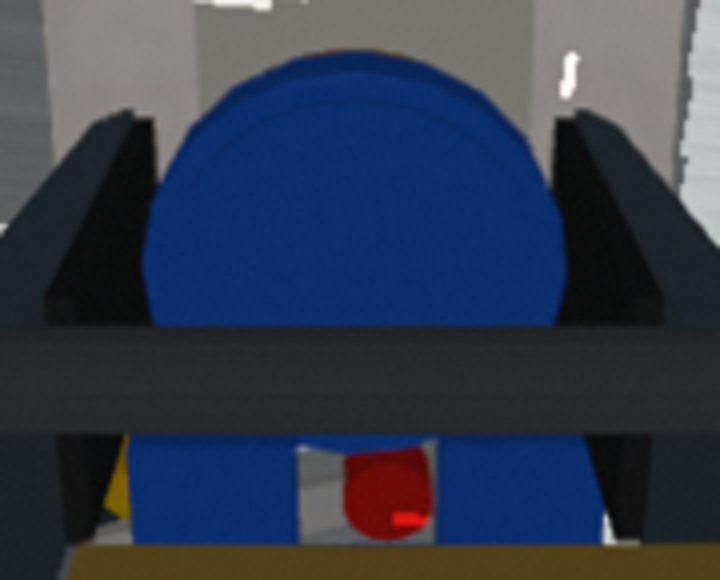

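Call:
arm_command(
  series=[0.001,0,0,0,0,0,0.006,0.0006,0,0,0,0,0.006,0.0006,0,0,0,0,0,0,0,0,0,0,0,0,0,0,0,0,0,0,0,0,0,0],
  hand=1,
)

```text
time_s: 8.32
ee_pos: [567.7, 190.4, 94.6]
ee_rot: [180.0, 0.0, 5.9]
force: [-0.1, -0.4, -0.0]
gripper_width: 91.1
```

Run:
```python
from workcell import env, grab_frame
from h import *
f=wrist(grab_frame,env,'w8'); s=f['state'];print(s['time_s'],s['ee_pos'],s['ee_rot'],s['force'],s['torque'],s['gripper_width'])
pickle.dump(f,open('w8.pkl','wb'))
cv2.imwrite('pics/w8c.png',cv2.resize(f['frame'][200:345,190:370],None,fx=4,fy=4,interpolation=cv2.INTER_CUBIC)[:,:,::-1])
blob(f,(0,90,80),(5,255,255),[104],20)
blob(f,(100,90,50),(125,255,255),[110],500)
```

```text
8.3167 [567.73853786 190.3905739   94.61390972] [1.79994269e+02 4.92521387e-02 5.85934687e+00] [-0.06530894 -0.38171814 -0.00720287] [ 0.06272991 -0.05602845  0.00879212] 91.11426491603785
[274 317  23  17 307] z 104 cen 531.6 182.2 d 14.9 ell [530.3 181.9] [11.1 14.8]
[ 489  119   71  107 6151] z 110 cen 635.5 62.2 d 58.6 ell [634.9  68.1] [39.5 59.7]
[ 221  212  111   70 6357] z 110 cen 572.5 191.8 d 61.2 ell [580.3 192.4] [42.1 63.8]
[ 219  308  123   44 3470] z 110 cen 531.1 185.6 d 75.3 ell [532.6 192.9] [29.9 86.1]
```

View pics/w8c.png

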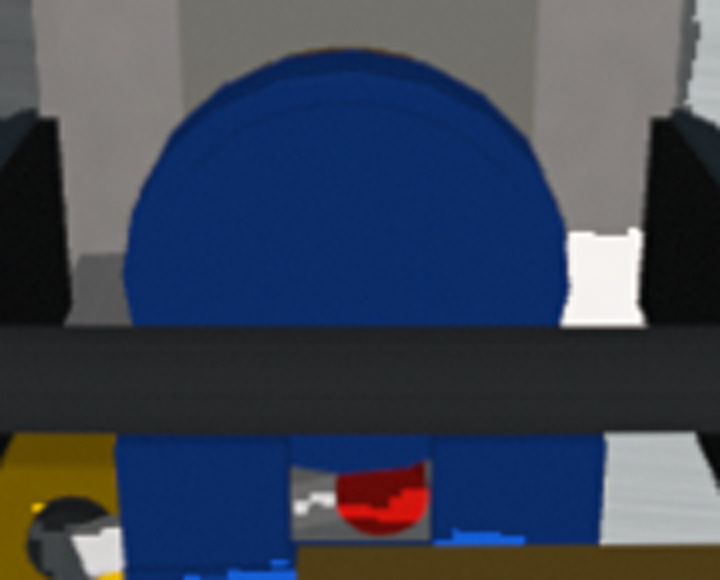

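Run:
```python
from h import *
f=pickle.load(open('w8.pkl','rb'))
P=plane(f,[[280,317.3],[278,212.5]],110);print(P, (P[0]+P[1])/2)
P=plane(f,[[263,309],[290,309]],116);print(P)
# follower front edge
im=f['frame']; print([(r,im[r,300].tolist()) for r in range(150,215,3)])
cv2.imwrite('pics/w8d.png',cv2.resize(im[130:240,190:370],None,fx=4,fy=4)[:,:,::-1])
```

```text
[[540.11889429 186.2002318  110.        ]
 [602.73710611 193.72214992 110.        ]] [571.4280002  189.96119086 110.        ]
[[548.98227763 196.46576813 116.        ]
 [550.47345656 181.83714872 116.        ]]
[(150, [249, 249, 248]), (153, [250, 250, 249]), (156, [141, 137, 134]), (159, [137, 132, 130]), (162, [136, 131, 130]), (165, [137, 132, 130]), (168, [114, 111, 108]), (171, [240, 238, 233]), (174, [238, 236, 231]), (177, [239, 237, 231]), (180, [116, 112, 106]), (183, [112, 111, 105]), (186, [112, 110, 104]), (189, [112, 111, 105]), (192, [113, 111, 104]), (195, [113, 112, 105]), (198, [113, 111, 106]), (201, [113, 112, 106]), (204, [114, 112, 106]), (207, [113, 111, 105]), (210, [113, 112, 106]), (213, [113, 112, 105])]
```

Call:
arm_command(
  series=[0.02,0.002,0.03,0,0,0,0.05,0.005,0.05,0,0,0,0.07,0.007,0.05,0,0,0,0.05,0.005,0.02,0,0,0,0.02,0.002,0,0,0,0,0,0,0,0,0,0,0,0,0,0,0,0],
  hand=0,
)

```text
time_s: 8.95
ee_pos: [650.5, 198.4, 153.3]
ee_rot: [180.0, 0.2, 5.9]
force: [-0.4, -0.4, 0.4]
gripper_width: 47.2
```

Run:
```python
from workcell import env, grab_frame
from h import *
f=wrist(grab_frame,env,'w9'); s=f['state'];print(s['time_s'],s['ee_pos'],s['ee_rot'],s['force'],s['gripper_width'])
pickle.dump(f,open('w9.pkl','wb'))
blob(f,(100,90,50),(125,255,255),[110],500)
g=grab_frame('side'); cv2.imwrite('pics/s9c.png',cv2.resize(g['frame'][130:230,225:325],None,fx=6,fy=6,interpolation=cv2.INTER_CUBIC)[:,:,::-1])
```

```text
8.95 [650.48830122 198.39805038 153.27716965] [179.96203831   0.23475763   5.85268289] [-0.43913387 -0.35979034  0.36052945] 47.237040401315475
[ 439  199   86   79 4801] z 110 cen 661.7 45.0 d 68.9 ell [663.1  46.4] [60.9 65.6]
[ 239  308   75   29 2100] z 110 cen 572.2 191.7 d 62.5 ell [573.6 191.9] [30.6 72.9]
```

View pics/w9.png

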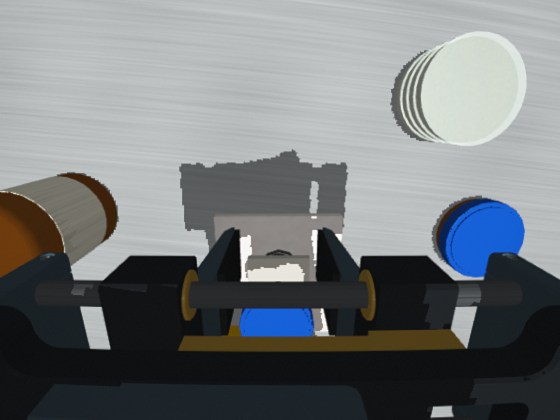

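View pics/s9c.png

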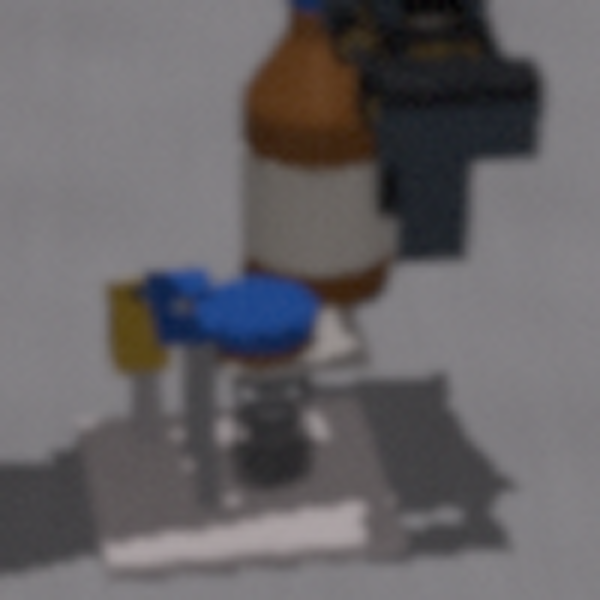

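Call:
arm_command(
  series=[0,0,-0.03,0,0,0,0,0,-0.05,0,0,0,0,0,-0.038,0,0,0,0,0,0,0,0,0,-0.03,-0.003,0,0,0,0,-0.03,-0.003,0,0,0,0,-0.01,-0.001,0,0,0,0,-0.006,-0.0006,0,0,0,0,-0.006,-0.0006,0,0,0,0,-0.006,-0.0006,0,0,0,0,0,0,0,0,0,0],
)

```text
time_s: 9.97
ee_pos: [617.1, 195.3, 108.1]
ee_rot: [-180.0, -0.1, 5.9]
force: [-0.6, 0.2, -0.2]
gripper_width: 0.3
```

Call:
arm_command(
  series=[-0.006,-0.0006,-0.003,0,0,0,-0.006,-0.0006,0,0,0,0,0,0,0,0,0,0],
)

```text
time_s: 10.22
ee_pos: [616.5, 195.3, 108.1]
ee_rot: [-180.0, -0.6, 5.9]
force: [8.1, -0.0, -0.5]
gripper_width: 0.8
```

Call:
arm_command(
  series=[-0.006,-0.0006,0,0,0,0,0,0,0,0,0,0],
)

```text
time_s: 10.38
ee_pos: [616.3, 195.2, 108.6]
ee_rot: [-180.0, -0.9, 5.9]
force: [13.1, -0.4, -1.8]
gripper_width: 0.3
```

Call:
arm_command(
  series=[-0.006,-0.0006,0,0,0,0,0,0,0,0,0,0],
)

```text
time_s: 10.55
ee_pos: [616.1, 195.1, 109.2]
ee_rot: [-179.9, -1.2, 5.9]
force: [15.9, 0.7, -2.2]
gripper_width: 0.4
```

Call:
arm_command(
  series=[0.025,0.0025,0,0,0,0,0.02,0.002,0.03,0,0,0,0,0,0.08,0,0,0,0,0,0.08,0,0,0,-0.01,-0.04,0.03,0,0,0,-0.03,-0.085,0,0,0,0,-0.03,-0.085,0,0,0,0,-0.03,-0.085,0,0,0,0,-0.03,-0.085,0,0,0,0,-0.03,-0.085,0,0,0,0,-0.03,-0.085,0,0,0,0,-0.03,-0.085,0,0,0,0,-0.03,-0.085,0,0,0,0,-0.03,-0.085,0,0,0,0,-0.03,-0.085,0,0,0,0,-0.03,-0.085,0,0,0,0,-0.03,-0.075,0,0,0,0,-0.025,-0.04,0,0,0,0,0,0,0,0,0,0,0,0,0,0,0,0],
  hand=1,
)

```text
time_s: 12.22
ee_pos: [466.1, -240.5, 194.1]
ee_rot: [-179.9, 0.0, 5.7]
force: [-0.0, -0.7, -0.7]
gripper_width: 91.0
```

Run:
```python
from workcell import env, grab_frame
from h import *
f=wrist(grab_frame,env,'w10'); s=f['state'];print(s['time_s'],s['ee_pos'],s['ee_rot'],s['force'],s['gripper_width'])
blob(f,(3,110,90),(16,255,255),[20],300)
g=grab_frame('side'); pickle.dump(g,open('s10.pkl','wb')); cv2.imwrite('pics/s10c.png',cv2.resize(g['frame'][130:230,225:325],None,fx=6,fy=6,interpolation=cv2.INTER_CUBIC)[:,:,::-1])
g=grab_frame('top'); pickle.dump(g,open('t10.pkl','wb')); cv2.imwrite('pics/t10c.png',cv2.resize(g['frame'][180:280,150:250],None,fx=6,fy=6,interpolation=cv2.INTER_CUBIC)[:,:,::-1])
```

```text
12.2167 [ 466.05570189 -240.53486882  194.08895874] [-1.79944312e+02  4.88784464e-02  5.70010570e+00] [-0.02186621 -0.66935941 -0.6629899 ] 90.99377245240878
[ 248  166   53   52 2149] z 20 cen 466.2 -236.5 d 62.4 ell [ 465.9 -236.5] [59.9 60.8]
```

View pics/w10.png

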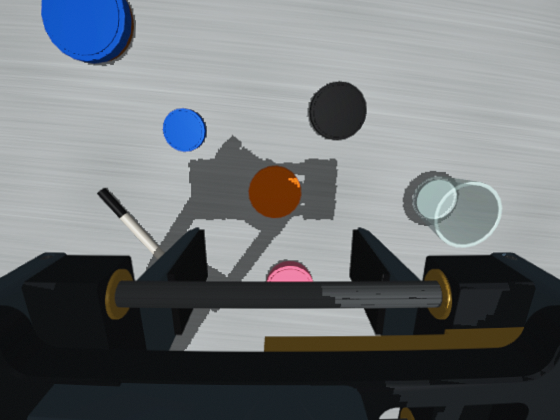

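View pics/s10c.png

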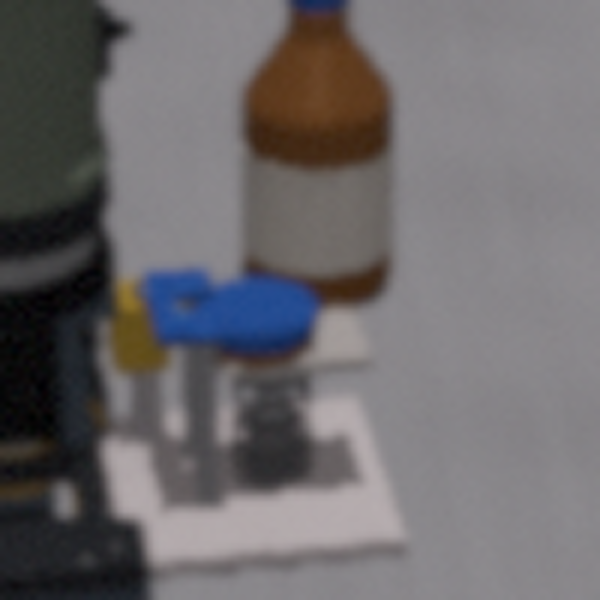

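View pics/t10c.png

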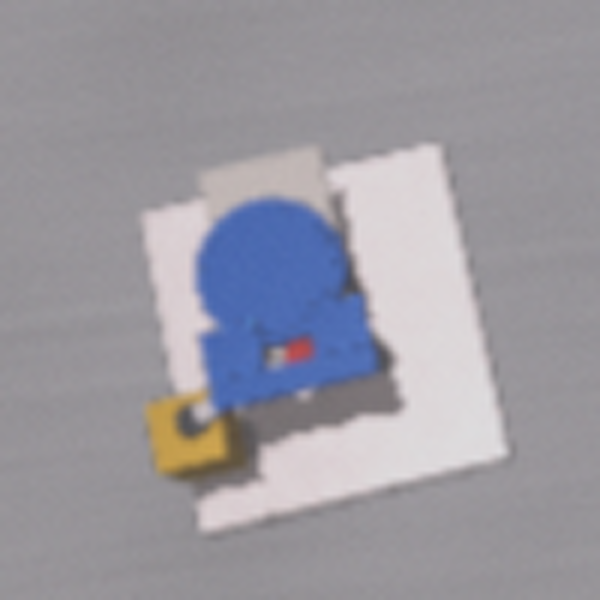

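Run:
```python
from h import *
from scipy.optimize import least_squares
g=pickle.load(open('t10.pkl','rb'))
def fix(p): return np.array(p,float)/6+np.array([150,180])-0.5+1/12
hsv=cv2.cvtColor(g['frame'],cv2.COLOR_RGB2HSV); m=cv2.inRange(hsv,(105,80,60),(125,255,255))
c,l,s,ce=cv2.connectedComponentsWithStats(m)
i=l[228,195]; cs,_=cv2.findContours((l==i).astype(np.uint8),0,1); p=max(cs,key=len).reshape(-1,2).astype(float)
H=np.array([565.2,189.9]);xh=np.array([-.9947,-.1028]);yh=np.array([.1028,-.9947])
P=plane(g,p,110)[:,:2]; loc=np.c_[(P-H)@xh,(P-H)@yh]
q=loc[loc[:,0]<12]
r=least_squares(lambda v:np.hypot(q[:,0]-v[0],q[:,1]-v[1])-v[2],[0,0,31]); print('dish in mag frame',r.x,len(q))
r=least_squares(lambda v:np.hypot(q[:,0]-v[0],q[:,1]-v[1])-30.5,[0,0]); print(r.x)
lip=fix([[202,334],[358,297],[378,370],[215,410]]); L=plane(g,lip,116)[:,:2]; print('lips',np.c_[(L-H)@xh,(L-H)@yh])
R=plane(g,fix([[298,349]]),106)[:,:2]; print('roller',(R-H)@xh,(R-H)@yh)
```

```text
dish in mag frame [-0.95481639 -1.12532507 29.46506323] 45
[ 0.22907942 -1.14241139]
lips [[ 18.87584105 -32.23930326]
 [ 19.05816899  32.17389566]
 [ 50.39756841  34.07148691]
 [ 50.60382301 -32.84913373]]
roller [32.2001557] [2.72264376]
```

Call:
arm_command(
  series=[0.005,0.006,-0.04,0,0,0.004,0,0.005,-0.07,0,0,0,0,0,-0.08,0,0,0,0,0,-0.08,0,0,0,0,0,-0.08,0,0,0,0,0,-0.06,0,0,0,0,0,-0.03,0,0,0,0,0,-0.01,0,0,0,0,0,0,0,0,0,0,0,0,0,0,0],
)

```text
time_s: 13.2
ee_pos: [470.2, -235.2, 15.2]
ee_rot: [180.0, -0.1, 6.1]
force: [0.6, 0.5, -0.6]
gripper_width: 91.1
```

Run:
```python
from workcell import env, grab_frame
from h import *
f=wrist(grab_frame,env,'w11'); s=f['state'];print(s['time_s'],s['ee_pos'],s['ee_rot'],s['force'],s['gripper_width'])
blob(f,(3,110,80),(16,255,255),[20],300)
```

```text
13.2 [ 470.17593721 -235.24659358   15.1733399 ] [ 1.79957609e+02 -5.94265547e-02  6.10281167e+00] [ 0.55435823  0.53612628 -0.63069287] 91.14158547282528
[ 227  217  104   65 5544] z 20 cen 468.9 -236.1 d 61.6 ell [ 476.8 -235.2] [42.4 63.8]
[253 308  53   8 322] z 20 cen 440.6 -239.2 d 31.7 ell [ 439.2 -239.6] [ 5.4 33.4]
```

View pics/w11.png

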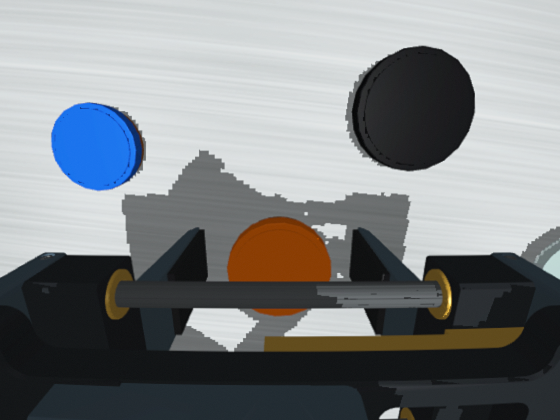

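Call:
arm_command(
  series=[-0.005,-0.002,-0.002,0,0,0,0,0,0,0,0,0],
)

```text
time_s: 13.42
ee_pos: [467.5, -236.6, 14.7]
ee_rot: [179.9, -0.1, 6.0]
force: [-0.3, 0.4, -0.7]
gripper_width: 91.2
```

Call:
arm_command(
  series=[0,0,0,0,0,0,0,0,0,0,0,0,0,0,0,0,0,0,0,0,0,0,0,0,0,0,0,0,0,0,0,0,0,0,0,0,0,0,0,0,0,0],
  hand=0,
  newtons=55,
)

```text
time_s: 14.0
ee_pos: [467.3, -236.4, 13.9]
ee_rot: [180.0, -0.0, 6.0]
force: [-1.1, -1.0, 1.4]
gripper_width: 61.1
```

Call:
arm_command(
  series=[0,0,0.03,0,0,0,0,0,0.08,0,0,0,0,0,0.08,0,0,0,0,0,0.08,0,0,0,0.006,0.02,0.07,0,0,0,0.022,0.055,0.038,0,0,0,0.029,0.09,0,0,0,0,0.029,0.09,0,0,0,0,0.029,0.09,0,0,0,0,0.029,0.09,0,0,0,0,0.029,0.09,0,0,0,0,0.029,0.09,0,0,0,0,0.029,0.09,0,0,0,0,0.029,0.09,0,0,0,0,0.029,0.09,0,0,0,0,0.029,0.09,0,0,0,0,0.022,0.06,0,0,0,0,0.009,0.04,0,0,0,0,0,0,0,0,0,0,0,0,0,0,0,0],
)

```text
time_s: 15.67
ee_pos: [606.3, 193.6, 164.4]
ee_rot: [179.9, 0.1, 6.1]
force: [-0.1, 0.5, -0.5]
gripper_width: 61.1
```

Run:
```python
from workcell import env, grab_frame
from h import *
f=wrist(grab_frame,env,'w12'); s=f['state'];print(s['time_s'],s['ee_pos'],s['ee_rot'],s['force'],s['gripper_width'])
blob(f,(3,110,60),(16,255,255),[s['ee_pos'][2]+6],1000)
```

```text
15.6667 [606.32550094 193.55417489 164.3676468 ] [1.79933654e+02 9.22900381e-02 6.10690490e+00] [-0.14648077  0.46274194 -0.52664195] 61.1112344829827
[   0  134   61  111 5142] z 170.36764679695997 cen 633.2 345.9 d 66.6 ell [634.9 336.9] [36.4 67.5]
[ 226  213  105   69 6003] z 170.36764679695997 cen 607.4 193.5 d 62.1 ell [614.5 194.2] [44.6 63.7]
```

View pics/w12.png

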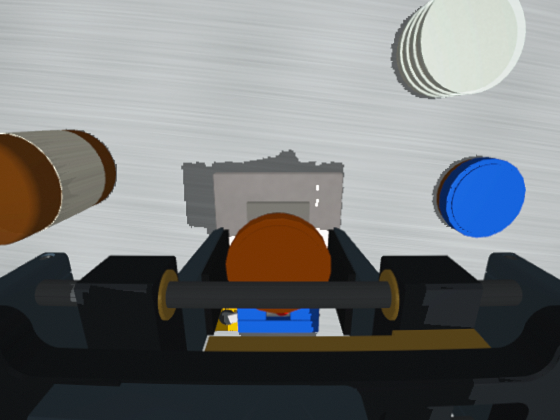

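Call:
arm_command(
  series=[-0.0235,-0.0015,-0.02,0,0,0,-0.0235,-0.001,-0.03,0,0,0,0,0,-0.025,0,0,0,0,0,-0.015,0,0,0,0,0,-0.01,0,0,0,0,0,-0.01,0,0,0,0,0,-0.01,0,0,0,0,0,-0.01,0,0,0,0,0,-0.01,0,0,0,0,0,-0.01,0,0,0,0,0,-0.01,0,0,0,0,0,-0.01,0,0,0,0,0,0,0,0,0,0,0,0,0,0,0],
)

```text
time_s: 16.88
ee_pos: [588.4, 191.7, 98.5]
ee_rot: [179.9, -0.0, 6.0]
force: [-2.8, -2.0, 8.3]
gripper_width: 60.9
```

Run:
```python
from workcell import env, grab_frame
from h import *
f=wrist(grab_frame,env,'w13'); s=f['state'];print(s['time_s'],s['ee_pos'],s['ee_rot'],s['force'],s['gripper_width'])
cv2.imwrite('pics/w13c.png',cv2.resize(f['frame'][190:345,180:380],None,fx=4,fy=3.8,interpolation=cv2.INTER_CUBIC)[:,:,::-1])
g=grab_frame('side'); cv2.imwrite('pics/s13c.png',cv2.resize(g['frame'][130:230,225:325],None,fx=6,fy=6,interpolation=cv2.INTER_CUBIC)[:,:,::-1])
```

```text
16.8833 [588.36499887 191.71170182  98.47738861] [ 1.79918566e+02 -1.37845272e-02  6.03715420e+00] [-2.75828933 -1.97026677  8.26667825] 60.9236065625184
```

View pics/w13c.png

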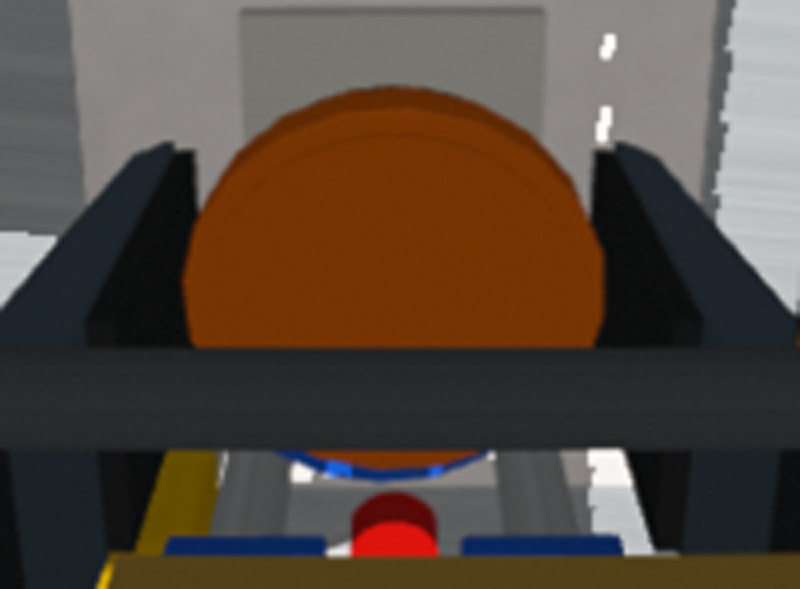

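View pics/s13c.png

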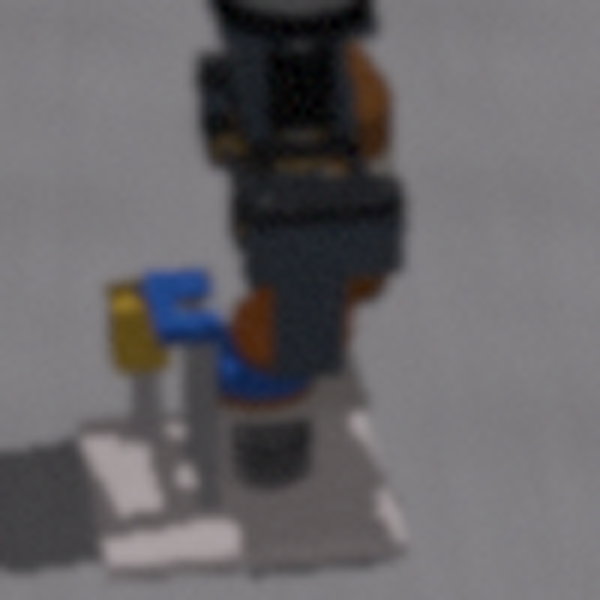

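Call:
arm_command(
  series=[0,0,-0.008,0,0,0,0,0,0,0,0,0,-0.006,-0.0006,0,0,0,0,-0.006,-0.0006,0,0,0,0,-0.006,-0.0006,0,0,0,0,-0.006,-0.0006,0,0,0,0,-0.006,-0.0006,0,0,0,0,-0.006,-0.0006,0,0,0,0,-0.006,-0.0006,0,0,0,0,0,0,0,0,0,0],
)

```text
time_s: 17.82
ee_pos: [576.7, 192.0, 97.4]
ee_rot: [-179.9, -0.8, 6.0]
force: [5.5, -0.0, 8.1]
gripper_width: 61.1
```

Run:
```python
from workcell import env, grab_frame
from h import *
f=wrist(grab_frame,env,'w14'); s=f['state'];print(s['time_s'],s['ee_pos'],s['ee_rot'],s['force'],s['gripper_width'])
cv2.imwrite('pics/w14c.png',cv2.resize(f['frame'][190:345,180:380],None,fx=4,fy=3.8,interpolation=cv2.INTER_CUBIC)[:,:,::-1])
```

```text
17.8167 [576.68800191 191.95089356  97.35020078] [-179.90767343   -0.78056286    6.04851165] [ 5.50146664 -0.04063766  8.09890397] 61.07205894109234
```

View pics/w14c.png

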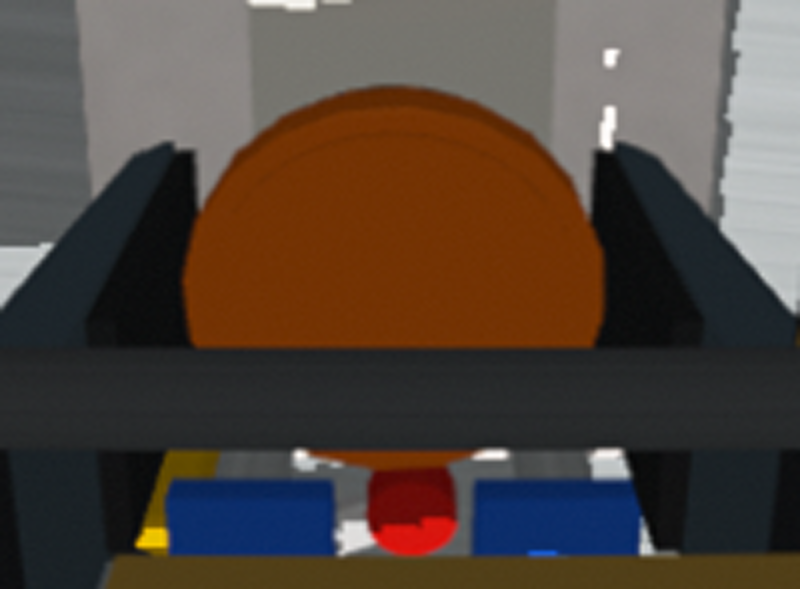

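Call:
arm_command(
  series=[-0.006,-0.0006,-0.003,0,0,0,-0.006,-0.0006,0,0,0,0,-0.006,-0.0006,0,0,0,0,-0.006,-0.0006,0,0,0,0,0,0,0,0,0,0,0,0,0,0,0,0],
)

```text
time_s: 18.37
ee_pos: [570.5, 191.4, 97.2]
ee_rot: [-179.9, -1.2, 6.0]
force: [9.8, 0.1, 7.7]
gripper_width: 60.8
```

Run:
```python
from workcell import env, grab_frame
from h import *
f=wrist(grab_frame,env,'w15'); s=f['state'];print(s['time_s'],s['ee_pos'],s['ee_rot'],s['force'],s['gripper_width'])
cv2.imwrite('pics/w15c.png',cv2.resize(f['frame'][190:345,180:380],None,fx=4,fy=3.8,interpolation=cv2.INTER_CUBIC)[:,:,::-1])
g=grab_frame('side'); cv2.imwrite('pics/s15c.png',cv2.resize(g['frame'][130:230,225:325],None,fx=6,fy=6,interpolation=cv2.INTER_CUBIC)[:,:,::-1])
```

```text
18.3667 [570.53133136 191.44294267  97.19774773] [-179.86868096   -1.22076571    6.04073757] [9.7663089  0.08691135 7.73177276] 60.80203681727612
```

View pics/w15c.png

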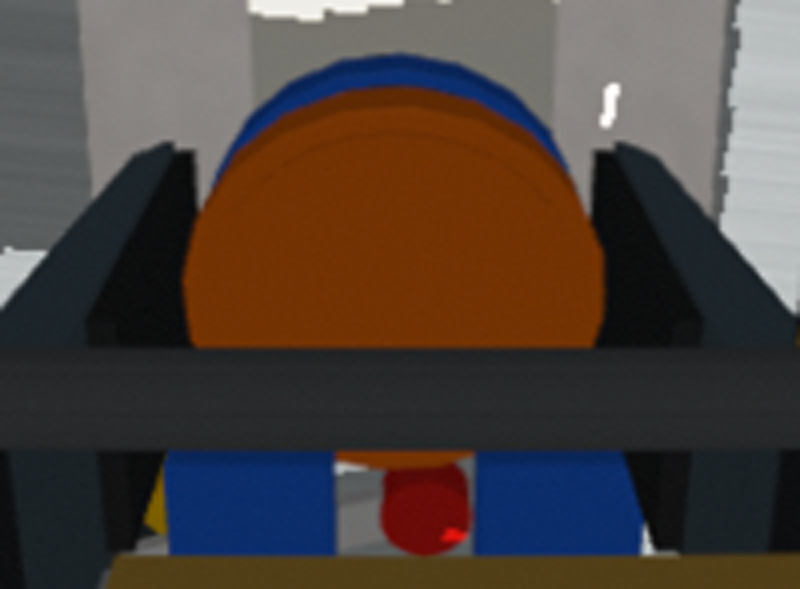

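View pics/s15c.png

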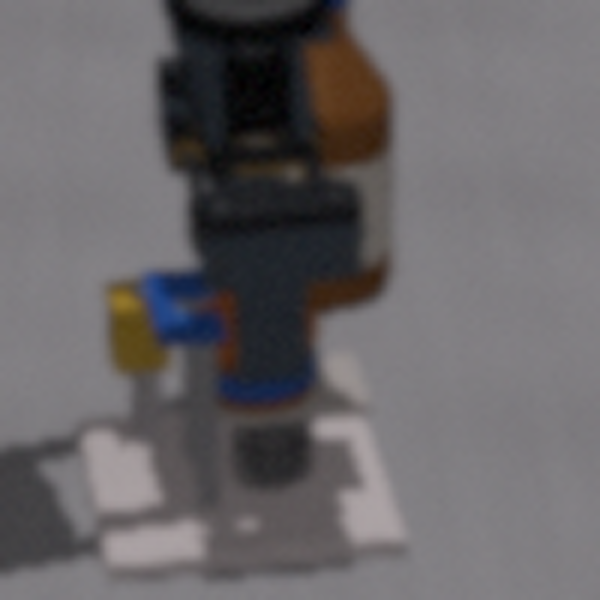

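Call:
arm_command(
  series=[-0.005,-0.0005,0,0,0,0,-0.003,0,0,0,0,0,0,0,0,0,0,0],
)

```text
time_s: 18.72
ee_pos: [570.3, 191.5, 97.5]
ee_rot: [-179.9, -1.6, 6.0]
force: [16.9, -1.1, 4.1]
gripper_width: 60.8
```

Call:
arm_command(
  series=[0.001,0,0,0,0,0,0.008,0.0008,0,0,0,0,0.008,0.0008,0,0,0,0,0,0,0,0,0,0,0,0,0,0,0,0,0,0,0,0,0,0],
  hand=1,
)

```text
time_s: 19.22
ee_pos: [564.5, 190.2, 91.9]
ee_rot: [180.0, 0.1, 6.0]
force: [0.0, -0.1, 0.3]
gripper_width: 91.0
```

Run:
```python
from workcell import env, grab_frame
from h import *
f=wrist(grab_frame,env,'w16'); s=f['state'];print(s['time_s'],s['ee_pos'],s['ee_rot'],s['force'],s['gripper_width'])
cv2.imwrite('pics/w16c.png',cv2.resize(f['frame'][190:345,180:380],None,fx=4,fy=3.8,interpolation=cv2.INTER_CUBIC)[:,:,::-1])
g=grab_frame('side'); cv2.imwrite('pics/s16c.png',cv2.resize(g['frame'][130:230,225:325],None,fx=6,fy=6,interpolation=cv2.INTER_CUBIC)[:,:,::-1])
```

```text
19.2167 [564.47153133 190.24030605  91.87763025] [1.79968616e+02 1.21724206e-01 6.04078517e+00] [ 2.04559883e-04 -6.79964123e-02  3.42264591e-01] 91.02721930824845
```

View pics/w16c.png

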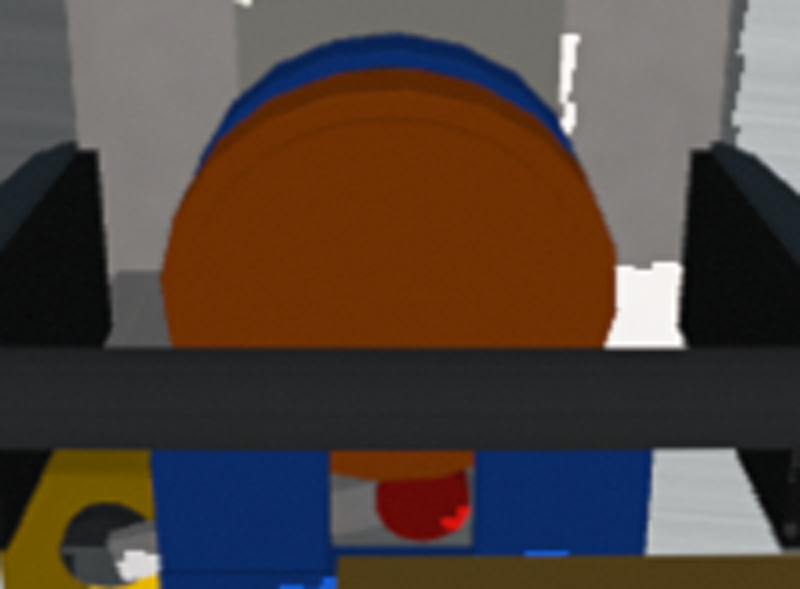

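View pics/s16c.png

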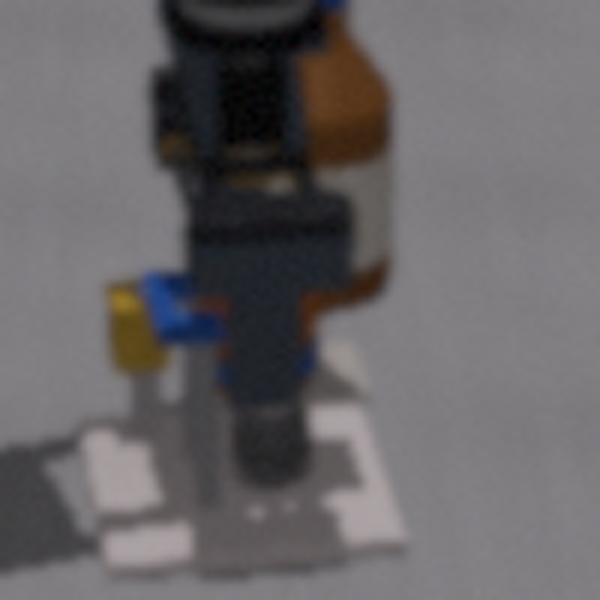

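Call:
arm_command(
  series=[0.02,0.002,0.03,0,0,0,0.03,0.003,0.06,0,0,0,0.03,0.003,0.08,0,0,0,0.02,-0.02,0.08,0,0,0,0,-0.08,0.02,0,0,0,-0.02,-0.09,0,0,0,0,-0.03,-0.09,0,0,0,0,-0.03,-0.09,0,0,0,0,-0.03,-0.09,0,0,0,0,-0.03,-0.09,0,0,0,0,-0.03,-0.09,0,0,0,0,-0.03,-0.09,0,0,0,0,-0.03,-0.09,0,0,0,0,-0.02,-0.06,0,0,0,0,0,-0.02,0,0,0,0,0,0,0,0,0,0],
)

```text
time_s: 20.65
ee_pos: [504.9, -167.9, 200.6]
ee_rot: [180.0, -0.0, 5.9]
force: [0.2, -0.5, 0.3]
gripper_width: 90.8
```

Run:
```python
from workcell import env, grab_frame
from h import *
from scipy.optimize import least_squares
s=env.state();print(s['time_s'],s['ee_pos'],s['force'])
g=grab_frame('side'); save(g,'s17'); cv2.imwrite('pics/s17c.png',cv2.resize(g['frame'][130:230,225:325],None,fx=6,fy=6,interpolation=cv2.INTER_CUBIC)[:,:,::-1])
g=grab_frame('top'); save(g,'t17'); cv2.imwrite('pics/t17c.png',cv2.resize(g['frame'][180:280,150:250],None,fx=6,fy=6,interpolation=cv2.INTER_CUBIC)[:,:,::-1])
hsv=cv2.cvtColor(g['frame'],cv2.COLOR_RGB2HSV); m=cv2.inRange(hsv,(5,80,80),(15,255,255))
c,l,st,ce=cv2.connectedComponentsWithStats(m)
i=l[221,195]; cs,_=cv2.findContours((l==i).astype(np.uint8),0,1); p=max(cs,key=len).reshape(-1,2).astype(float)
H=np.array([565.2,189.9]);xh=np.array([-.9947,-.1028]);yh=np.array([.1028,-.9947])
P=plane(g,p,110)[:,:2]; loc=np.c_[(P-H)@xh,(P-H)@yh]; q=loc[loc[:,0]<12]
print(i,st[i],len(q),least_squares(lambda v:np.hypot(q[:,0]-v[0],q[:,1]-v[1])-v[2],[0,0,31]).x,least_squares(lambda v:np.hypot(q[:,0]-v[0],q[:,1]-v[1])-30.5,[0,0]).x)
R=plane(g,np.array([[298,349]])/6+[149.6,179.6],106)[:,:2]
```

```text
20.65 [ 504.88591921 -167.89808613  200.56003547] [ 0.19720929 -0.5371395   0.31868697]
2 [183 213  25  25 440] 44 [-1.90708792 -0.73406852 29.40603183] [-0.71201439 -0.73302898]
```

View pics/t17c.png

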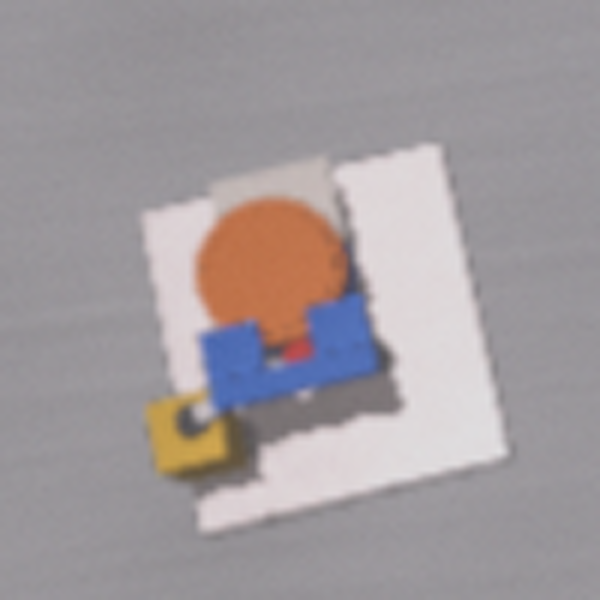

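View pics/s17c.png

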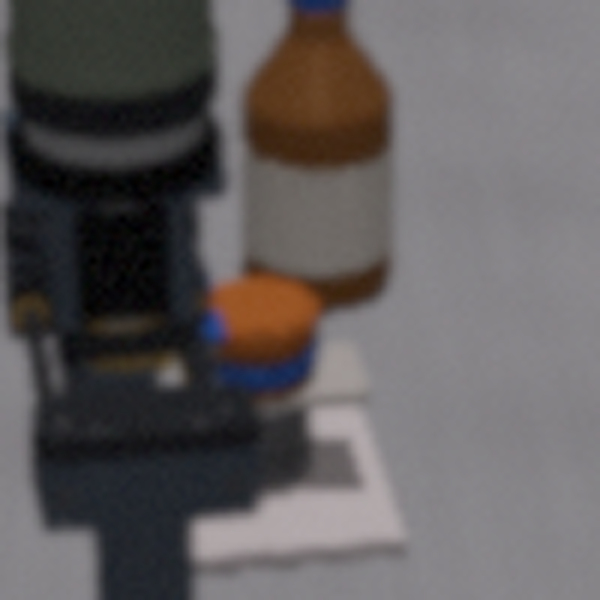

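Run:
```python
from h import *
for n,a in [('t0','top0'),('t10',None),('t17','t17')]:
    im=cv2.imread(f'pics/{a}.png')[:,:,::-1].copy() if a else pickle.load(open('t10.pkl','rb'))['frame']
    w=im[225:252,180:215].astype(int); m=(w[...,0]-np.maximum(w[...,1],w[...,2]))>45
    m&= abs(w[...,1]-w[...,2])<22
    ys,xs=np.nonzero(m); print(n,len(xs),xs.mean()+180,ys.mean()+225,xs.min()+180,xs.max()+180,ys.min()+225,ys.max()+225)
```

```text
t0 22 197.9090909090909 235.9090909090909 196 200 234 238
t10 8 199.25 238.0 198 201 237 239
t17 26 197.6153846153846 234.80769230769232 183 207 225 239
```

Run:
```python
from workcell import env
print(env.job_done()); print(env.state()['time_s'])
```

```text
the job is handed in; nothing more can be done
None
the job is handed in; nothing more can be done
```

Both dishes are loaded in the magazine, the blue one below and the orange one on top of it. I handed the job in at about 21 s of the 58 s allowed. No verdict was reported.

**Blue dish:** I pressed it down, slid it under the lips and let it go. I then pushed on its rim with the closed fingers. It did not move with about 16 N, so it was resting against the posts. The top camera put it within about 1.5 mm of the home axis, with the roller pushed aside.

**Orange dish:** I pressed it onto the blue one and slid it in until the force reached 17 N. The gripper stopped at the same place as it had with the blue dish. After release the top camera put it about 1–2 mm short of home and within 1 mm sideways. The side view showed both dishes flat and one above the other.

**Checks that disagreed or were weak:**
- **Wrist camera:** it read the magazine and the dishes about 3–5 mm further out in x than the top camera did. I relied on the two contact stops against the posts to settle this.
- **Roller, orange dish:** I checked it only by where it appeared in the pictures, because the lever angle cannot be read. The colour mask partly merged with the orange lid. The roller's far edge was in the same place as with the blue dish home.
- **Orange rim push:** I did not push the orange dish by its rim a second time.

The robot was clear of everything at hand-in. I never touched the bottle, beaker, marker or plate stack, as far as the forces and pictures showed.

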